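# Sort milling balls through a sieve

## Robot

A 6-joint arm with a two-finger parallel gripper is mounted at the origin on a cart in front of the work surface, level with it; the furniture and walls round the work are solid. World frame = base frame: x ahead of the robot, y to its left, z up, the work surface at z = 0. Lengths are in m, angles in rad, forces in N, time in s.
With the tool pointing down it reaches from about 0.25 to 0.725 m from the base axis. Payload 4 kg.
Tool frame: the origin (TCP) lies midway between the tips of the shut fingers; the grasp point (between the pads) lies pinch_z behind it (pinch_z is the distance from the TCP to the grasp point, in m); z points along the fingers, y is the direction in which the jaws open and shut (so a half turn about z gives the same grasp; the last joint's range is limited). The gripper opens to 85 mm and grips with 20 to 120 N. Pads are 22 mm wide; open, the fingers measure 114 mm over their backs; the gripper's body (76 mm by 85 mm) begins 54 mm behind the grasp point. The pads swing forward as they close: fully open they stand 13 mm farther back than shut.
Start: joints at [1.245, 0.241, 0.005, 1.335, 0, 1.571], TCP at [0.16, 0.474, 0.231] pointing down, gripper open.
Joint ranges: [-2.72, 2.72], [-1.05, 1.87], [-1.09, 1.28], [-1.99, 2.15], [-1.42, 1.44], [-3.14, 3.14]. Speed limits (rad/s): [2.79, 2.79, 3.14, 3.14, 3.14, 3.14].

## Interface

Orientations are given as a unit quaternion [x, y, z, w].
In Python, from workcell import * gives the robot as it stands.
- The arm moves only by the tool move_arm, never from a script. Its argument "motion" is a list of rows, each a list of 3 entries, a list of its own where there are three numbers: the finger opening in mm, from 0 to 85.4, then the shift along the tool's x, y, z in units of 50 mm (1.0 is 50 mm), then the turn about the tool's z in units of 6 degrees (1.0 is 6 degrees). In form: [[claw, [dx, dy, dz], roll], ...]. A call has exactly 10 rows; each row is the pose to reach, as a shift and turn from the pose commanded when the call began, along the tool's axes at that moment; what a row does not reach only later rows make up. A row lasts 1/10 s, in which the tool goes at most 50 mm and 8.59 degrees, less where a joint would pass 70% of its speed; a pose out of reach is approached as far as the arm can. A call with a gripper value outside its range is refused whole. The fingers move at their own pace and stop on an object; the grip force is fixed at half the most. Time passes only in rows, so rows that repeat a pose let the fingers close, or fill a call up. It gives the time, the measured TCP pose, the force and the opening at its end, in the units of the state.
- get_obs(): the state, without advancing time (a new reading comes with each control period).
- camera(name): name is "scene" or "side" or "wrist"; returns a dict with "color" (384x512x3 uint8, red, green, blue), "fx", "fy", "cx", "cy" (pixels), "distortion" ([k1, k2, p1, p2, k3] as OpenCV has them; the pictures are not rectified), "rvec" (rotation vector, rad) and "tvec" (3), from world to camera coordinates, as OpenCV has them; the wrist camera has in their place "mount" (4x4, takes a point from camera to tool coordinates, whose origin is the TCP and whose axes are the flange's). Camera axes: x right, y down, z forward; pixel columns grow to the right and rows downward; lengths in m; the calibration is good to about 2 mm. A picture is of the moment at which its call begins: read the wrist's pose just before it. There is no depth.
- job_done(): hands the job in, once; it reports no verdict.
The state is a dict: "clock": time; "joint_pos": joint angles; "joint_vel": joint speeds; "tau": joint torques, N m; "eef_pos": TCP position; "tool_rot": TCP orientation; "ft_force": force on the tool from outside, world axes, zero at the start; "ft_torque": the same for the moment, N m; "grip_width": finger opening in m.
Only numpy, scipy, OpenCV 4.12 (cv2) and the standard library are available. Lean on these libraries where they do the work, as an engineer would, in place of code of your own. Each camera call takes 0.05 s, during which the arm holds its last target.

## Task

Pick up the beaker of milling balls, pour them all into the metal sieve that hangs in the grey bin, and stand the empty beaker upright on the bench. When all the small orange balls have dropped through into the bin, lift the sieve out with the four large white balls in it and stand it on the middle of the blue mat. Do not spill a ball or disturb the timer, the can or the marker.

Things in the scene. Friction and masses are not known exactly. Their poses are not given: they have to be found in the camera images.
- beaker: clear glass beaker, 54 mm across, 68 mm tall, about 60 g, straight walls about 3.5 mm thick, inner floor 2 mm up; at the start the eight balls fill its lower half. Origin: centre of its underside, z axis up through the mouth. It must be tipped beyond level, 100 to 110 degrees from upright, for all the balls to run out; if they jam, a little shaking frees them.
- sieve: bright metal sieve: open oblong trough 60 wide (its x), 133 long (its y), 62 tall, 150 g; flat upright walls 4 mm thick, 52 x 125 inside. Its floor is two lengthwise bars 8 mm above the lower edge, leaving three slots 14.7 mm wide from end to end. A flat lug on each short end (14 mm out, 40 wide, underside 20 mm up) hangs on the bin's end wall. Origin: centre of its underside, z up.
- bin: grey plastic open bin fixed to the bench, 80 mm wide (its x), 153 long (its y), 48 tall, walls and floor 5 mm. Origin: centre of its underside, z up. The sieve hangs loosely in it at the start, long axes together, 5 mm play all round: its lower edge 28 mm and its upper edge 90 mm above the bench, so its upper 42 mm stand free above the bin.
- mat: blue mat fixed to the bench, 125 mm (its x) by 190 mm (its y), 3 mm thick. Origin: centre of its underside, z up. To the left of it, beyond the beaker, stands a tall fixed microscope (from about x = 0.57 m outwards, y = 0.05 to 0.25 m): keep the hand and wrist on its near side.
- timer: white kitchen-style timer lying on the bench, 64 x 64 x 20 mm; bystander. Origin: centre of its underside.
- can: black screw can with a grey lid, 37 mm across, 52 mm tall; bystander. Origin: centre of its underside.
- marker: black and white marker pen lying on the bench, 17 x 135 x 16 mm; bystander. Origin: centre of its underside.
- big_0: large white polished ceramic milling ball, 20 mm across, about 16 g, too large for the sieve's slots. Origin: its centre.
- small_0: small orange polished milling ball, 12 mm across, about 10 g, falls through the sieve's slots, but may lie on a large ball or a bar until the sieve is shaken or tilted a little. Origin: its centre.
- big_1: large white polished ceramic milling ball, 20 mm across, about 16 g, too large for the sieve's slots. Origin: its centre.
- small_1: small orange polished milling ball, 12 mm across, about 10 g, falls through the sieve's slots, but may lie on a large ball or a bar until the sieve is shaken or tilted a little. Origin: its centre.
- big_2: large white polished ceramic milling ball, 20 mm across, about 16 g, too large for the sieve's slots. Origin: its centre.
- small_2: small orange polished milling ball, 12 mm across, about 10 g, falls through the sieve's slots, but may lie on a large ball or a bar until the sieve is shaken or tilted a little. Origin: its centre.
- big_3: large white polished ceramic milling ball, 20 mm across, about 16 g, too large for the sieve's slots. Origin: its centre.
- small_3: small orange polished milling ball, 12 mm across, about 10 g, falls through the sieve's slots, but may lie on a large ball or a bar until the sieve is shaken or tilted a little. Origin: its centre.
Mind the look-alikes: they are no part of the job. What is shaped like the beaker but yellow is not meant.

How it is judged:
By the outcome, as a careful person would: the job done as asked, in the order asked, and still so for the second after the job is handed in, with the robot touching nothing.
It also fails if it takes over 72 s, if anything falls off the work surface, if the arm or the gripper's body presses on something with over 40 N, if the wrist force passes 120 N, or if a joint passes its speed limit or range.

## Working session

There is one attempt and no reset: what is moved stays moved. The work goes in short steps, Python scripts to look and compute and a tool call to move; the robot and the scene stay as the last step left them, time stands still between calls to the robot, and variables do not carry over. Pictures are saved under pics/ and viewed, and the job is handed in when it is done.

Besides the shell and the picture viewer there is one more tool, called as name(argument=value, ...), one argument or row to a line, values as JSON. move_arm: Moves the arm, as the interface text tells. Its arguments: {"type":"object","properties":{"motion":{"type":"array","items":{"type":"array"}}},"required":["motion"]}

```bash
ls; mkdir -p pics; python3 - <<'E'
from workcell import *
import cv2
print(get_obs())
for n in ["scene","side","wrist"]:
    c=camera(n); cv2.imwrite(f"pics/a_{n}.png",c["color"][:,:,::-1])
    print(n,{k:v for k,v in c.items() if k!="color"})
print([k for k in dir() if not k.startswith('_')])
E
```

```text
pics
{'clock': 0.0, 'joint_pos': array([1.24500141e+00, 2.41422332e-01, 3.66679822e-03, 1.33522971e+00,
       1.30954761e-05, 1.57080327e+00]), 'joint_vel': array([-0.00058227, -0.00020821,  0.00075237, -0.00092448, -0.00119758,
        0.00020175]), 'tau': array([-1.08298129e-03, -3.72322547e+01,  2.52404666e+01,  1.69436488e-02,
       -1.40981783e-04,  6.34673071e-06]), 'eef_pos': array([0.15981193, 0.47306228, 0.23038641]), 'tool_rot': array([ 1.62181322e-01,  9.86760367e-01, -1.07890649e-03, -1.83954086e-04]), 'ft_force': array([-0.50281438, -0.0046421 , -0.36484591]), 'ft_torque': array([-0.03307794, -0.00461164, -0.02100182]), 'grip_width': 0.08539479284567675}
scene {'fx': 423.53660873280245, 'fy': 423.53660873280245, 'cx': 252.03442656266898, 'cy': 193.06141204529405, 'distortion': array([-0.01930661,  0.        ,  0.        ,  0.        ,  0.        ]), 'rvec': array([ 2.09497369, -1.26358373,  0.53336349]), 'tvec': array([-0.21757997,  0.46832867,  1.05884064])}
side {'fx': 433.32748701708135, 'fy': 433.32748701708135, 'cx': 255.2560388756764, 'cy': 192.40971348483174, 'distortion': array([-0.14634853,  0.        ,  0.        ,  0.        ,  0.        ]), 'rvec': array([ 0.23015468, -2.7011977 ,  1.46185878]), 'tvec': array([0.60277318, 0.06076609, 1.39379721])}
wrist {'fx': 299.1458384413574, 'fy': 299.1458384413574, 'cx': 255.22581423492593, 'cy': 187.0694408217811, 'distortion': array([-0.03728884,  0.        ,  0.        ,  0.        ,  0.        ]), 'mount': array([[-1.89332929e-05, -9.62676856e-01, -2.70653413e-01,
         6.80804085e-02],
       [ 9.99999991e-01, -5.48756711e-05,  1.25231178e-04,
        -4.79601220e-04],
       [-1.35409444e-04, -2.70653408e-01,  9.62676848e-01,
        -1.43236266e-01],
       [ 0.00000000e+00,  0.00000000e+00,  0.00000000e+00,
         1.00000000e+00]])}
['Unreachable', 'c', 'camera', 'cv2', 'get_obs', 'job_done', 'n', 'pinch_z']
```

View pics/a_scene.png

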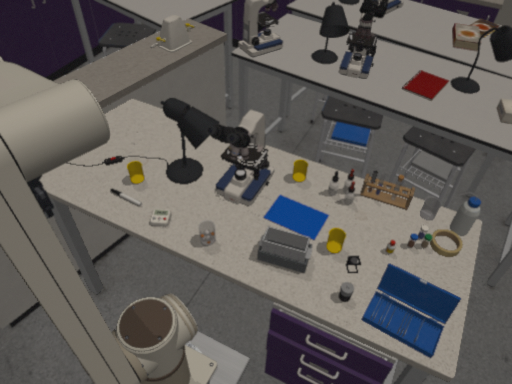

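View pics/a_side.png

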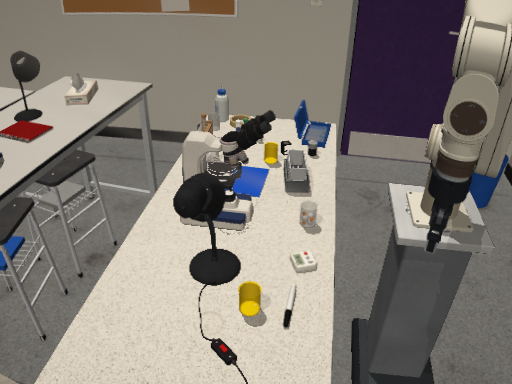

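View pics/a_wrist.png

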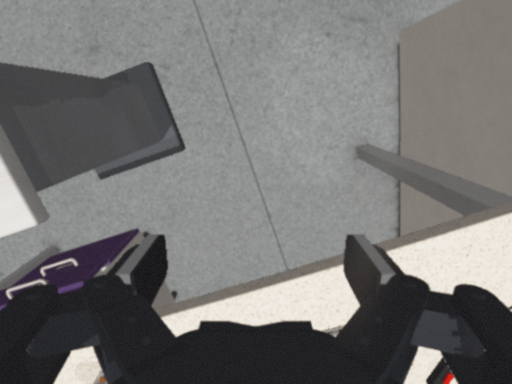

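```bash
cat > h.py <<'E'
import numpy as np, cv2
from scipy.spatial.transform import Rotation as R
from workcell import *
def snap(n,fn=None,crop=None,s=1):
    o=get_obs(); c=camera(n); c['o']=o
    K=np.array([[c['fx'],0,c['cx']],[0,c['fy'],c['cy']],[0,0,1.]]); c['K']=K
    if n=='wrist':
        T=np.eye(4);T[:3,:3]=R.from_quat(o['tool_rot']).as_matrix();T[:3,3]=o['eef_pos']
        M=np.linalg.inv(T@c['mount']); c['Rm'],c['t']=M[:3,:3],M[:3,3]
    else:
        c['Rm']=R.from_rotvec(c['rvec']).as_matrix(); c['t']=np.array(c['tvec'])
    if fn:
        im=c['color'][:,:,::-1]
        if crop: x0,y0,x1,y1=crop; im=im[y0:y1,x0:x1]
        cv2.imwrite('pics/'+fn,cv2.resize(im,None,fx=s,fy=s,interpolation=cv2.INTER_CUBIC))
    return c
def ray(c,uv):
    p=cv2.undistortPoints(np.array([[uv]],float),c['K'],c['distortion'])[0,0]
    d=c['Rm'].T@np.array([p[0],p[1],1.]); return -c['Rm'].T@c['t'], d/np.linalg.norm(d)
def onz(c,uv,z):
    o,d=ray(c,uv); return o+d*(z-o[2])/d[2]
def proj(c,P):
    P=np.atleast_2d(P).astype(float)
    return cv2.projectPoints(P,cv2.Rodrigues(c['Rm'])[0],c['t'],c['K'],c['distortion'])[0][:,0]
def tri(c1,u1,c2,u2):
    o1,d1=ray(c1,u1);o2,d2=ray(c2,u2)
    s=np.linalg.lstsq(np.c_[d1,-d2],o2-o1,rcond=None)[0]
    a,b=o1+s[0]*d1,o2+s[1]*d2
    return (a+b)/2,np.linalg.norm(a-b)
E
python3 - <<'E'
from h import *
print(pinch_z)
c=snap('scene','b_scene.png',(120,150,380,310),3)
d=snap('side','b_side.png',(220,100,360,340),2.5)
E
```

```text
0.0187
```

View pics/b_scene.png

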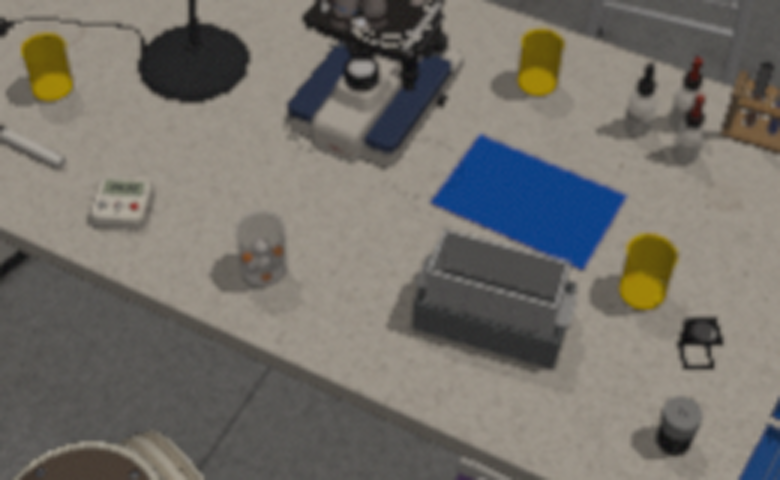

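View pics/b_side.png

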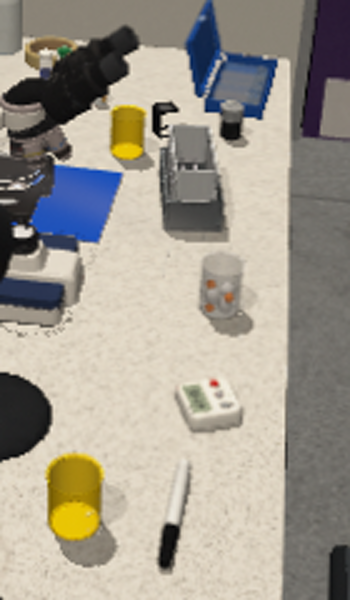

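```bash
python3 - <<'E'
from h import *
np.set_printoptions(precision=4,suppress=True)
c=snap('scene');d=snap('side')
S=lambda x,y:(x/3+120,y/3+150); D=lambda x,y:(x/2.5+220,y/2.5+100)
print('cams',ray(c,(250,190))[0],ray(d,(250,190))[0])
print('beaker rim tri',tri(c,S(262,230),d,D(222,265)), 'sc z68',onz(c,S(262,230),.068),'sd',onz(d,D(222,265),.068))
print('beaker mid tri',tri(c,S(262,250),d,D(221,288)))
for n,p in dict(nl=(413,332),nr=(558,362)).items(): print('bin base',n,onz(c,S(*p),0))
for n,p in dict(tl=(440,235),tr=(574,268),bl=(425,290),br=(562,320)).items(): print('sieve top scene',n,onz(c,S(*p),.09))
for n,p in dict(a=(173,127),b=(210,125),c=(217,201),d=(178,205)).items(): print('sieve top side',n,onz(d,D(*p),.09))
for n,p in dict(a=(480,136),b=(626,196),c=(585,267),d=(431,202)).items(): print('mat',n,onz(c,S(*p),.003))
print('timer',onz(c,S(122,200),.02),'can',onz(c,S(682,412),.052),'marker',onz(d,D(183,460),.008),onz(d,D(166,562),.008))
print('yellow',onz(c,S(650,250),.068),'microscope',onz(c,S(290,115),0),onz(c,S(375,160),0),onz(c,S(460,60),0))
print('glass',onz(c,S(700,345),.0))
E
```

```text
cams [-0.2613 -0.3541  1.0928] [0.4271 1.2166 0.8044]
beaker rim tri (array([0.4284, 0.1368, 0.0616]), np.float64(0.004826368271775792)) sc z68 [0.4268 0.1336 0.068 ] sd [0.4263 0.1484 0.068 ]
beaker mid tri (array([0.4269, 0.1383, 0.0287]), np.float64(0.00530389940550176))
bin base nl [ 0.4303 -0.0423  0.    ]
bin base nr [ 0.4672 -0.1891  0.    ]
sieve top scene tl [ 0.4918 -0.0388  0.09  ]
sieve top scene tr [ 0.5172 -0.1747  0.09  ]
sieve top scene bl [ 0.4229 -0.0561  0.09  ]
sieve top scene br [ 0.4532 -0.1879  0.09  ]
sieve top side a [ 0.5147 -0.1497  0.09  ]
sieve top side b [ 0.4632 -0.1663  0.09  ]
sieve top side c [0.4408 0.0397 0.09  ]
sieve top side d [0.4886 0.0586 0.09  ]
mat a [0.7151 0.0127 0.003 ]
mat b [ 0.7088 -0.1732  0.003 ]
mat c [ 0.5916 -0.1692  0.003 ]
mat d [0.5953 0.0184 0.003 ]
timer [0.4222 0.3146 0.02  ] can [ 0.436  -0.3217  0.052 ] marker [0.4447 0.4182 0.008 ] [0.4481 0.553  0.008 ]
yellow [ 0.5932 -0.2315  0.068 ] microscope [0.6403 0.2294 0.    ] [0.6243 0.1053 0.    ] [0.8258 0.0911 0.    ]
glass [ 0.5556 -0.3111  0.    ]
```

The clear beaker is at scene (207,233) and side (308,208), and it holds white and orange balls. The look-alikes are the yellow beakers at scene (136,173), (300,171) and (336,241), so I choose the clear one.

The moves only roll about the tool's z, so before planning the pour I'll check how the arm behaves at the edge of its reach.

move_arm(
  motion=[
    [85,[0,0,-1],0],
    [85,[0,0,-2],0],
    [85,[0,0,-3],0],
    [85,[0,0,-4],0],
    [85,[0,0,-5],0],
    [85,[0,0,-6],0],
    [85,[0,0,-7],0],
    [85,[0,0,-8],0],
    [85,[0,0,-9],0],
    [85,[0,0,-10],0],
  ],
)

```text
clock: 1.35
eef_pos: [0.1494, 0.4422, 0.5455]
tool_rot: [0.162, 0.987, 0.022, 0.004]
ft_force: [1.3, -0.3, 0.3]
grip_width: 0.0848
```

move_arm(
  motion=[
    [85,[0,0,-1],0],
    [85,[0,0,-2],0],
    [85,[0,0,-3],0],
    [85,[0,0,-4],0],
    [85,[0,0,-5],0],
    [85,[0,0,-6],0],
    [85,[0,0,-6],0],
    [85,[0,0,-6],0],
    [85,[0,0,-6],0],
    [85,[0,0,-6],0],
  ],
)

```text
clock: 2.35
eef_pos: [0.1346, 0.3985, 0.5759]
tool_rot: [0.162, 0.986, 0.049, 0.008]
ft_force: [0.2, 0.1, 0.2]
grip_width: 0.0852
```

```bash
python3 - <<'E'
from h import *
o=get_obs();print(o['joint_pos'],o['joint_vel'],o['eef_pos'],R.from_quat(o['tool_rot']).as_matrix())
E
```

```text
[1.24499078e+00 1.64159536e-01 8.41113157e-01 2.14897896e+00
 1.99687840e-05 1.57076211e+00] [ 0.00052448 -0.02812233 -0.02821722 -0.00076581 -0.0025004   0.00016802] [0.13462708 0.39850663 0.57585921] [[-9.47404727e-01  3.18479653e-01  3.15435378e-02]
 [ 3.20037941e-01  9.42786660e-01  9.34292788e-02]
 [ 1.64976439e-05  9.86104693e-02 -9.95126110e-01]]
```

move_arm(
  motion=[
    [85,[0,0,1],0],
    [85,[0,0,2],0],
    [85,[0,0,3],0],
    [85,[0,0,3],0],
    [85,[0,0,3],0],
    [85,[0,0,3],0],
    [85,[0,0,3],0],
    [85,[0,0,3],0],
    [85,[0,0,3],0],
    [85,[0,0,3],0],
  ],
)

```text
clock: 3.35
eef_pos: [0.1396, 0.4131, 0.4276]
tool_rot: [0.162, 0.986, 0.05, 0.008]
ft_force: [0.0, 0.3, 0.5]
grip_width: 0.085
```

```bash
python3 - <<'E'
from h import *
o=get_obs();print(o['joint_pos'],o['joint_vel'],o['eef_pos'],R.from_quat(o['tool_rot']).as_matrix())
E
```

```text
[ 1.24502711e+00  3.23202944e-02  2.61455577e-01  1.69909849e+00
 -1.57200769e-05  1.57080222e+00] [-1.05182761e-03  1.75682956e-03 -2.05188773e-02 -1.82966780e-03
 -9.74505958e-05  1.27204080e-03] [0.13956078 0.41312575 0.42759125] [[-9.47402446e-01  3.18417636e-01  3.22306304e-02]
 [ 3.20044691e-01  9.42590740e-01  9.53629537e-02]
 [-1.50474102e-05  1.00662338e-01 -9.94920647e-01]]
```

```bash
python3 - <<'E'
from h import *
np.set_printoptions(precision=3,suppress=True)
c=snap('scene','c_scene.png');d=snap('side','c_side.png')
print('lampbase',onz(c,(184,172),0),onz(d,(215,265),0))
print('lamphead',tri(c,(200,118),d,(200,195)),'pole',tri(c,(184,140),d,(212,230)))
print('scope eyepiece',tri(c,(238,135),d,(265,118)))
E
```

```text
lampbase [0.656 0.38  0.   ] [0.66  0.376 0.   ]
lamphead (array([0.711, 0.338, 0.21 ]), np.float64(0.031116137416737275)) pole (array([0.669, 0.381, 0.132]), np.float64(0.02069245882939713))
scope eyepiece (array([0.576, 0.11 , 0.326]), np.float64(0.013913060566756678))
```

View pics/c_side.png

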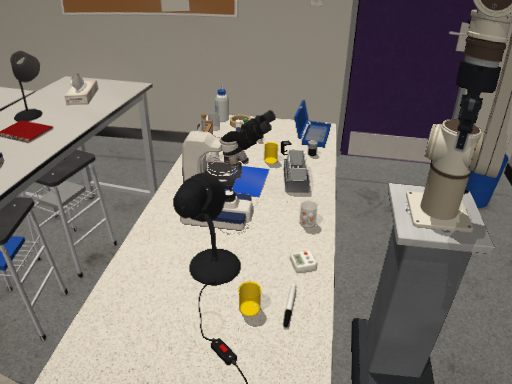

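View pics/c_scene.png

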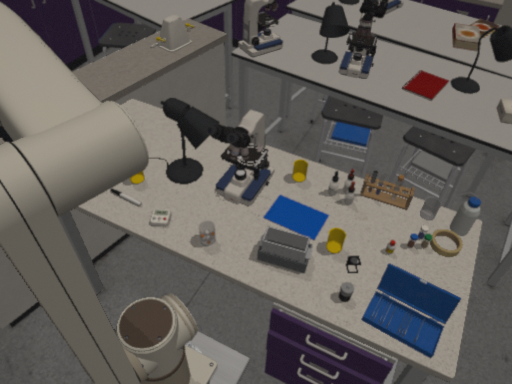

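move_arm(
  motion=[
    [85,[0,100,0],0],
    [85,[0,100,0],0],
    [85,[0,100,0],0],
    [85,[0,100,0],0],
    [85,[0,100,0],0],
    [85,[0,100,0],0],
    [85,[0,100,0],0],
    [85,[0,100,0],0],
    [85,[0,100,0],0],
    [85,[0,100,0],0],
  ],
)

```text
clock: 4.45
eef_pos: [0.1997, 0.5911, 0.4811]
tool_rot: [0.162, 0.986, 0.036, 0.006]
ft_force: [-0.0, -1.0, -0.6]
grip_width: 0.0851
```

```bash
cat >> h.py <<'E'
def st():
    o=get_obs(); M=R.from_quat(o['tool_rot']).as_matrix()
    np.set_printoptions(precision=4,suppress=True)
    print('t %.2f'%o['clock'],'q',o['joint_pos'],'v',o['joint_vel']); print('p',o['eef_pos'],'r %.4f'%np.hypot(*o['eef_pos'][:2]),'zdir',M[:,2],'dip %.1f'%np.degrees(np.arcsin(-M[2,2])),'x',M[:,0],'y',M[:,1],'F',o['ft_force'],'w %.4f'%o['grip_width'])
    with open('log.txt','a') as f: f.write(repr((list(o['joint_pos']),list(o['eef_pos']),list(o['tool_rot'])))+'\n')
    return o,M
E
python3 -c "
from h import *
st()"
```

```text
t 4.45 q [1.245  0.6236 1.2752 2.1494 0.     1.5708] v [-0.0003 -0.0162 -0.0037 -0.0042 -0.0004 -0.0006]
p [0.1997 0.5911 0.4811] r 0.6240 zdir [ 0.0234  0.0692 -0.9973] dip 85.8 x [-0.9474  0.3201  0.    ] y [0.3192 0.9449 0.073 ] F [-0.0022 -0.9636 -0.5764] w 0.0851
```

```bash
python3 - <<'E'
from h import *
from scipy.optimize import least_squares
np.set_printoptions(precision=4,suppress=True)
D=[(.241422,.003667,1.33523,np.hypot(.159812,.473062),.230386),(.16416,.841113,2.148979,np.hypot(.134627,.398507),.575859),(.03232,.261456,1.699098,np.hypot(.13956,.413126),.427591),(.6236,1.2752,2.1494,.6240,.4811)]
D=np.array(D)
def f(p,D=D):
    r0,z0,L1,a,L2,b,LT=p
    j2,j3,j4=D[:,0],D[:,1],D[:,2]
    r=r0+L1*np.sin(j2+a)+L2*np.cos(j2-j3+b)+LT*np.cos(j2-j3+j4)
    z=z0+L1*np.cos(j2+a)-L2*np.sin(j2-j3+b)-LT*np.sin(j2-j3+j4)
    return r,z
def g(p):
    r,z=f(p); return np.r_[r-D[:,3],z-D[:,4], 1e-3*(p-p0)]
for p0 in ([0,.12,.27,0,.3,0,.25],[0.05,.2,.3,.2,.3,0,.2],[0.,.15,.4,.0,.35,.2,.2],[0,.3,.3,-.3,.3,0.3,.2]):
    p0=np.array(p0); s=least_squares(g,p0); print(s.x,s.cost, np.abs(g(s.x)[:8]).max())
E
```

```text
[ 0.0001  0.2407  0.4933 -0.0002  0.3915 -0.0204  0.405 ] 4.873618344902215e-08 8.982932397372245e-06
[ 0.0001  0.2407  0.4933 -0.0002  0.3915 -0.0204  0.405 ] 6.630789041818791e-08 8.570449888556375e-06
[ 0.0001  0.2407  0.4933 -0.0002  0.3915 -0.0204  0.4049] 5.473376827753004e-08 9.347709784501834e-06
[ 0.0001  0.2408  0.4933 -0.0002  0.3915 -0.0204  0.405 ] 1.4201829530809352e-07 9.46527367184924e-06
```

move_arm(
  motion=[
    [85,[5.7,-3.5,-1.2],0],
    [85,[5.7,-3.5,-1.2],0],
    [85,[5.7,-3.5,-1.2],0],
    [85,[5.7,-3.5,-1.2],0],
    [85,[5.7,-3.5,-1.2],0],
    [85,[5.7,-3.5,-1.2],0],
    [85,[5.7,-3.5,-1.2],0],
    [85,[5.7,-3.5,-1.2],0],
    [85,[5.7,-3.5,-1.2],0],
    [85,[5.7,-3.5,-1.2],0],
  ],
)

```text
clock: 5.45
eef_pos: [-0.1263, 0.5138, 0.5268]
tool_rot: [0.163, 0.986, 0.034, 0.006]
ft_force: [1.2, 1.0, -0.1]
grip_width: 0.085
```

```bash
python3 -c "
from h import *
o,M=st()
j1=o['joint_pos'][0]
er=np.array([np.cos(j1),np.sin(j1),0]);ez=np.array([0,0,1.])
for a in (.4,.2,0,-.2,-.4): print(a,(M.T@(er*np.sin(a)+ez*np.cos(a))*100).round(1))
"
```

```text
t 5.45 q [ 1.834   0.4024  1.0296  2.1397 -0.0387  2.1597] v [-0.0202  0.0077 -0.0025 -0.0011  0.0029  0.0027]
p [-0.1263  0.5138  0.5268] r 0.5291 zdir [ 0.0223  0.0662 -0.9976] dip 86.0 x [-0.9471  0.321   0.0002] y [0.3202 0.9448 0.0699] F [ 1.195   1.0185 -0.0738] w 0.0850
0.4 [ 21.7  38.7 -89.6]
0.2 [ 11.1  23.3 -96.6]
0 [  0.    7.  -99.8]
-0.2 [-11.   -9.6 -98.9]
-0.4 [-21.7 -25.8 -94.1]
```

move_arm(
  motion=[
    [85,[11,23,-97],-28],
    [85,[11,23,-97],-28],
    [85,[11,23,-97],-28],
    [85,[11,23,-97],-28],
    [85,[11,23,-97],-28],
    [85,[11,23,-97],-28],
    [85,[11,23,-97],-28],
    [85,[11,23,-97],-28],
    [85,[11,23,-97],-28],
    [85,[11,23,-97],-28],
  ],
)

```text
clock: 6.45
eef_pos: [-0.1304, 0.5116, 0.6523]
tool_rot: [-0.54, 0.821, 0.185, 0.026]
ft_force: [0.0, -0.5, 1.0]
grip_width: 0.0852
```

```bash
cat >> h.py <<'E'
def dirs(az=None):
    o,M=st(); j1=o['joint_pos'][0] if az is None else az
    er=np.array([np.cos(j1),np.sin(j1),0]);ez=np.array([0,0,1.])
    z=M[:,2]; print('tool az %.1f'%np.degrees(np.arctan2(z[1],z[0])))
    for a in (.4,.2,0,-.2,-.4,-.6): print(a,(M.T@(er*np.sin(a)+ez*np.cos(a))*100).round(0))
E
python3 -c "
from h import *
dirs()
"
```

```text
t 6.45 q [1.769  0.3298 1.2742 2.149  0.0895 0.6216] v [-0.0413 -0.1171 -0.0043 -0.0025  0.1453 -1.4775]
p [-0.1304  0.5116  0.6523] r 0.5280 zdir [-0.1578  0.3321 -0.93  ] dip 68.4 x [-0.4156 -0.8766 -0.2425] y [-0.8958  0.3482  0.2764] F [ 0.039  -0.5106  0.9759] w 0.0852
tool az 115.4
0.4 [-53.  46. -72.]
0.2 [-39.  37. -84.]
0 [-24.  28. -93.]
-0.2 [ -8.  17. -98.]
-0.4 [   8.    5. -100.]
-0.6 [ 24.  -6. -97.]
```

move_arm(
  motion=[
    [85,[-31,32,-89],28],
    [85,[-31,32,-89],28],
    [85,[-31,32,-89],28],
    [85,[-31,32,-89],28],
    [85,[-31,32,-89],28],
    [85,[-31,32,-89],28],
    [85,[-31,32,-89],28],
    [85,[-31,32,-89],28],
    [85,[-31,32,-89],28],
    [85,[-31,32,-89],28],
  ],
)

```text
clock: 7.45
eef_pos: [-0.1079, 0.4123, 0.7558]
tool_rot: [0.174, 0.942, 0.26, -0.124]
ft_force: [-0.3, -0.0, -0.9]
grip_width: 0.0852
```

```bash
python3 -c "
from h import *
dirs()
"
```

```text
t 7.45 q [1.822  0.1113 1.2744 2.1492 0.0066 2.1886] v [ 0.0913 -0.1277 -0.0023 -0.0015 -0.1429  1.5449]
p [-0.1079  0.4123  0.7558] r 0.4262 zdir [-0.1436  0.5329 -0.8339] dip 56.5 x [-0.9089  0.2624  0.3241] y [0.3915 0.8045 0.4467] F [-0.2805 -0.0294 -0.9475] w 0.0852
tool az 105.1
0.4 [ 49.  68. -55.]
0.2 [ 41.  57. -71.]
0 [ 32.  45. -83.]
-0.2 [ 22.  30. -93.]
-0.4 [ 11.  15. -98.]
-0.6 [  -0.   -2. -100.]
```

move_arm(
  motion=[
    [85,[27,38,-88],-28],
    [85,[27,38,-88],-28],
    [85,[27,38,-88],-28],
    [85,[27,38,-88],-28],
    [85,[27,38,-88],-28],
    [85,[27,38,-88],-28],
    [85,[27,38,-88],-28],
    [85,[27,38,-88],-28],
    [85,[27,38,-88],-28],
    [85,[27,38,-88],-28],
  ],
)

```text
clock: 8.45
eef_pos: [-0.0864, 0.3027, 0.8341]
tool_rot: [-0.506, 0.769, 0.38, 0.089]
ft_force: [-0.9, 0.2, 0.5]
grip_width: 0.0851
```

```bash
python3 -c "
from h import *
dirs()
"
```

```text
t 8.45 q [ 1.688  -0.0915  1.2745  2.1493  0.167   0.5933] v [-0.1242 -0.1093 -0.0042 -0.0008  0.1859 -1.5371]
p [-0.0864  0.3027  0.8341] r 0.3148 zdir [-0.2468  0.6745 -0.6958] dip 44.1 x [-0.4715 -0.7109 -0.5219] y [-0.8466  0.1993  0.4935] F [-0.8955  0.2374  0.4913] w 0.0851
tool az 110.1
0.4 [-73.  57. -37.]
0.2 [-64.  54. -54.]
0 [-52.  49. -70.]
-0.2 [-38.  42. -82.]
-0.4 [-23.  34. -91.]
-0.6 [ -6.  24. -97.]
```

```bash
cat > kin.py <<'E'
from h import *
from scipy.optimize import least_squares
LO=np.array([-2.72,-1.05,-1.09,-1.99,-1.42,-3.14]);HI=np.array([2.72,1.87,1.28,2.15,1.44,3.14])
P0=[.2407,.4933,.3915,-.0204,.405,0.0]
def fk(q,p=P0,s5=1):
    z0,L1,L2,b,LT,c=p   # c: offset j4->j5 along tool
    j1,j2,j3,j4,j5,j6=q
    er=np.array([np.cos(j1),np.sin(j1),0]);et=np.array([-np.sin(j1),np.cos(j1),0]);ez=np.array([0,0,1.])
    f=lambda a: np.cos(a)*er-np.sin(a)*ez
    pt=j2-j3+j4
    W=z0*ez+L1*(np.sin(j2)*er+np.cos(j2)*ez)+L2*f(j2-j3+b)
    t0=f(pt); zt=np.cos(j5)*t0+s5*np.sin(j5)*et
    n=-np.sin(pt)*(-1)*er*0+ np.cos(pt+np.pi/2)*(-1)*er+np.sin(pt+np.pi/2)*ez  # up-normal in plane (perp to t0)
    lat=np.cos(j5)*et-s5*np.sin(j5)*t0   # tangential dir after j5
    # at j6=pi/2: x=lat, y=n
    a=j6-np.pi/2
    x=np.cos(a)*lat+np.sin(a)*n; y=-np.sin(a)*lat+np.cos(a)*n
    P=W+c*t0+(LT-c)*zt
    return P,np.c_[x,y,zt]
E
python3 - <<'E'
from kin import *
L=[eval(l) for l in open('log.txt')]
for s in (1,-1):
    def g(p): return np.concatenate([(fk(q,p,s)[0]-np.array(e))for q,e,_ in L])
    r=least_squares(g,P0);print(s,r.x,np.abs(r.fun).max(),[R.from_matrix(fk(q,r.x,s)[1].T@R.from_quat(t).as_matrix()).magnitude().round(3) for q,_,t in L])
E
```

```text
Traceback (most recent call last):
AttributeError: 'float' object has no attribute 'round'
```

```bash
python3 - <<'E'
from kin import *
L=[eval(l) for l in open('log.txt')]
for s in (1,-1):
    def g(p): return np.concatenate([(fk(q,p,s)[0]-np.array(e))for q,e,_ in L])
    r=least_squares(g,P0);print(s,r.x,np.abs(r.fun).max(),[float(R.from_matrix(fk(q,r.x,s)[1].T@R.from_quat(t).as_matrix()).magnitude())for q,_,t in L])
E
```

```text
1 [ 0.2408      0.4933      0.3914817  -0.02043641  0.40499991  0.10149991] 1.1229905894083458e-09 [1.179519584429291e-16, 1.2542980223274397e-16, 1.1195417615039422e-16, 4.0538033690897173e-16, 3.6746602319342063e-16]
-1 [ 0.23645876  0.48099525  0.38743075  1.11452258 -0.02948717  0.27213886] 0.00440722139085703 [3.359992198256655e-05, 0.07748602921360523, 0.178991958535411, 0.013180657595477362, 0.3340062588263418]
```

```bash
sed -i 's/^P0=.*/P0=[.2408,.4933,.3914817,-.02043641,.405,.1015]/' kin.py; cat >> kin.py <<'E'
def ik(P,M,seed=None,n=12):
    best=None
    rng=np.random.default_rng(0)
    for k in range(n):
        x0=seed if (k==0 and seed is not None) else np.array([np.arctan2(P[1],P[0]),.6,0,1.2,0,0])+rng.normal(0,.4,6)+np.array([0,0,0,0,0,rng.choice([-2,0,2])])
        x0=np.clip(x0,LO+.01,HI-.01)
        g=lambda q:(lambda r:np.r_[r[0]-P,.3*R.from_matrix(r[1].T@M).as_rotvec()])(fk(q))
        r=least_squares(g,x0,bounds=(LO,HI))
        if best is None or r.cost<best.cost-1e-12: best=r
    return best.x,np.sqrt(2*best.cost)
def tool(tau,az,roll=0):
    """tool y horizontal at roll 0; x pointing up-ish (camera above) """
    t,a=np.radians(tau),np.radians(az)
    z=np.array([np.cos(a)*np.sin(t),np.sin(a)*np.sin(t),-np.cos(t)])
    up=np.array([0,0,1.]);x=up-z*(up@z);x/=np.linalg.norm(x);y=np.cross(z,x)
    return np.c_[x,y,z]@R.from_rotvec([0,0,np.radians(roll)]).as_matrix()
E
python3 - <<'E'
from kin import *
np.set_printoptions(precision=3,suppress=True)
for tau,az in((56,105),(52,105),(56,90),(56,75)):
  for base in (0,180):
    for nm,G in (('beaker',(.427,.137,.036)),('pour',(.455,-.06,.16))):
      for roll in (0,90,140,180,-140,-180):
        if nm=='beaker' and roll: continue
        M=tool(tau,az,base+roll);P=np.array(G)+.0187*M[:,2]
        q,e=ik(P,M);print(tau,az,base,nm,roll,q,'%.4f'%e)
E
```

```text
56 105 0 beaker 0 [-0.184  0.739 -0.259  1.142  0.845  0.863] 0.0000
56 105 0 pour 0 [-0.509  0.747  0.153  1.778  0.637  0.522] 0.0000
56 105 0 pour 90 [-0.509  0.747  0.153  1.778  0.637  2.093] 0.0000
56 105 0 pour 140 [-0.509  0.747  0.153  1.778  0.637  2.966] 0.0000
56 105 0 pour 180 [-0.509  0.747  0.153  1.778  0.637 -2.619] 0.0000
56 105 0 pour -140 [-0.509  0.747  0.153  1.778  0.637 -1.921] 0.0000
56 105 0 pour -180 [-0.509  0.747  0.153  1.778  0.637 -2.619] 0.0000
56 105 180 beaker 0 [-0.184  0.739 -0.259  1.142  0.845 -2.279] 0.0000
56 105 180 pour 0 [-0.509  0.747  0.153  1.778  0.637 -2.619] 0.0000
56 105 180 pour 90 [-0.509  0.747  0.153  1.778  0.637 -1.048] 0.0000
56 105 180 pour 140 [-0.509  0.747  0.153  1.778  0.637 -0.176] 0.0000
56 105 180 pour 180 [-0.509  0.747  0.153  1.778  0.637  0.522] 0.0000
56 105 180 pour -140 [-0.509  0.747  0.153  1.778  0.637  1.22 ] 0.0000
56 105 180 pour -180 [-0.509  0.747  0.153  1.778  0.637  0.522] 0.0000
52 105 0 beaker 0 [-0.163  0.69  -0.289  1.078  0.801  0.937] 0.0000
52 105 0 pour 0 [-0.495  0.699  0.123  1.715  0.61   
[... 2083 characters left out ...]
.0000
56 75 0 pour 180 [-0.631  0.517 -0.232  1.313  0.884 -2.177] 0.0000
56 75 0 pour -140 [-0.631  0.517 -0.232  1.313  0.884 -1.479] 0.0000
56 75 0 pour -180 [-0.631  0.517 -0.232  1.313  0.884 -2.177] 0.0000
56 75 180 beaker 0 [-0.244  0.527 -0.736  0.282  0.977 -1.539] 0.0000
56 75 180 pour 0 [-0.631  0.517 -0.232  1.313  0.884 -2.177] 0.0000
56 75 180 pour 90 [-0.631  0.517 -0.232  1.313  0.884 -0.606] 0.0000
56 75 180 pour 140 [-0.631  0.517 -0.232  1.313  0.884  0.267] 0.0000
56 75 180 pour 180 [-0.631  0.517 -0.232  1.313  0.884  0.965] 0.0000
56 75 180 pour -140 [-0.631  0.517 -0.232  1.313  0.884  1.663] 0.0000
56 75 180 pour -180 [-0.631  0.517 -0.232  1.313  0.884  0.965] 0.0000
```

move_arm(
  motion=[
    [85,[-34,40,-84],28],
    [85,[-34,40,-84],28],
    [85,[-34,40,-84],28],
    [85,[-34,40,-84],28],
    [85,[-34,40,-84],28],
    [85,[-34,40,-84],28],
    [85,[-34,40,-84],28],
    [85,[-34,40,-84],28],
    [85,[-34,40,-84],28],
    [85,[-34,40,-84],28],
  ],
)

```text
clock: 9.45
eef_pos: [-0.0712, 0.1875, 0.8868]
tool_rot: [0.164, 0.861, 0.433, -0.213]
ft_force: [-0.3, -0.3, 0.5]
grip_width: 0.0853
```

```bash
python3 -c "
from h import *
dirs()
"
```

```text
t 9.45 q [ 1.524  -0.2872  1.2747  2.1493  0.2663  2.0429] v [-0.0216 -0.1227 -0.0011  0.0006 -0.0505  1.4882]
p [-0.0712  0.1875  0.8868] r 0.2005 zdir [-0.2253  0.8144 -0.5347] dip 32.3 x [-0.8556  0.0971  0.5085] y [0.466  0.5721 0.675 ] F [-0.2808 -0.2877  0.5392] w 0.0853
tool az 105.5
0.4 [ 49.  85. -18.]
0.2 [ 51.  78. -36.]
0 [ 51.  67. -53.]
-0.2 [ 49.  54. -68.]
-0.4 [ 45.  39. -81.]
-0.6 [ 39.  22. -89.]
```

```bash
cat >> kin.py <<'E'
def cur():
    o=get_obs(); return o['eef_pos'],R.from_quat(o['tool_rot']).as_matrix(),o['joint_pos']
def rollto(M):
    z=M[:,2];up=np.array([0,0,1.]);x=up-z*(up@z);x/=np.linalg.norm(x)
    return np.degrees(np.arctan2(x@M[:,1],x@M[:,0]))
def simpath(P,M,q,wps,pr=1):
    """wps: list of (TCP, rolldeg abs rel. to M). 50mm, 8.59deg rows"""
    a=0.;n=0
    for T,r in wps:
        T=np.array(T,float)
        while True:
            d=T-P;L=np.linalg.norm(d);da=r-a
            if L<1e-6 and abs(da)<1e-6: break
            P=P+d*min(1,.05/max(L,1e-9));a+=np.clip(da,-8.59,8.59)
            Mr=M@R.from_rotvec([0,0,np.radians(a)]).as_matrix()
            qn,e=ik(P,Mr,q,1); n+=1
            if pr: print(n,P.round(3),'%.0f'%a,qn.round(2),'dq',np.abs(qn-q).max().round(2),'%.4f'%e)
            q=qn
E
python3 - <<'E'
from kin import *
P,M,q=cur()
print('W',P-.405*M[:,2], 'j4pt', 'rollto',rollto(M))
z=M[:,2]; W=P-M[:,2]*.3035
er=np.array([np.cos(q[0]),np.sin(q[0]),0])
G=np.array([.427,.137,.036]);pre=G+.0187*z-.12*z
print('pre',pre)
w1=P+er*.32+np.array([0,0,-.15]); w2=w1+np.array([.28,-.12,-.25])
print('w1',(M.T@(w1-P)/.05).round(1),'w2',(M.T@(w2-P)/.05).round(1),'pre',(M.T@(pre-P)/.05).round(1))
simpath(P,M,q,[(w1,0),(w2,rollto(M)),(pre,rollto(M))])
E
```

```text
W [ 0.02007364 -0.14237296  1.10336398] j4pt rollto 53.00855480118489
pre [0.44982621 0.05449732 0.09016605]
w1 [-1.2  1.8  6.7] w2 [-8.7 -0.4  6.2] pre [-17.3  -7.4   4. ]
1 [-0.069  0.233  0.866] 0 [ 1.52 -0.37  0.98  1.93  0.27  2.04] dq 0.3 0.0000
2 [-0.067  0.278  0.844] 0 [ 1.52 -0.4   0.8   1.78  0.27  2.04] dq 0.18 0.0000
3 [-0.065  0.323  0.823] 0 [ 1.52 -0.4   0.67  1.65  0.27  2.04] dq 0.13 0.0000
4 [-0.063  0.368  0.802] 0 [ 1.52 -0.38  0.56  1.53  0.27  2.04] dq 0.12 0.0000
5 [-0.061  0.414  0.781] 0 [ 1.52 -0.36  0.48  1.43  0.27  2.04] dq 0.11 0.0000
6 [-0.058  0.459  0.759] 0 [ 1.52 -0.32  0.42  1.33  0.27  2.04] dq 0.1 0.0000
7 [-0.056  0.504  0.738] 0 [ 1.52 -0.28  0.37  1.23  0.27  2.04] dq 0.09 0.0000
8 [-0.056  0.507  0.737] 0 [ 1.52 -0.27  0.36  1.23  0.27  2.04] dq 0.01 0.0000
9 [-0.021  0.492  0.705] 9 [ 1.38 -0.33  0.24  1.19  0.39  2.11] dq 0.15 0.0000
10 [0.015 0.477 0.673] 17 [ 1.22 -0.36  0.14  1.16  0.51  2.15] dq 0.16 0.0000
11 [0.05  0.461 0.642] 26 [ 1.06 -0.38  0.06  1.16  0.63  2.18] dq 0.16 0.0000
12 [0.086 0.446 0.61 ] 34 [ 0.91 -0.38 -0.01  1.18 
[... 586 characters left out ...]
.304 0.269 0.346] 53 [ 0.06  0.07 -0.28  1.54  0.97  1.19] dq 0.15 0.0000
21 [0.324 0.24  0.311] 53 [-0.02  0.16 -0.29  1.55  0.94  1.06] dq 0.13 0.0000
22 [0.344 0.21  0.276] 53 [-0.09  0.25 -0.28  1.55  0.91  0.96] dq 0.1 0.0000
23 [0.364 0.181 0.241] 53 [-0.15  0.34 -0.26  1.54  0.88  0.87] dq 0.09 0.0000
24 [0.384 0.152 0.206] 53 [-0.21  0.44 -0.23  1.53  0.85  0.8 ] dq 0.1 0.0000
25 [0.404 0.122 0.171] 53 [-0.26  0.54 -0.18  1.52  0.82  0.74] dq 0.1 0.0000
26 [0.424 0.093 0.136] 53 [-0.3   0.63 -0.12  1.52  0.79  0.69] dq 0.1 0.0000
27 [0.444 0.063 0.101] 53 [-0.34  0.73 -0.05  1.53  0.76  0.65] dq 0.1 0.0000
28 [0.45  0.054 0.09 ] 53 [-0.36  0.76 -0.03  1.53  0.75  0.64] dq 0.03 0.0000
```

move_arm(
  motion=[
    [85,[-1.2,1.8,6.7],0],
    [85,[-1.2,1.8,6.7],0],
    [85,[-1.2,1.8,6.7],0],
    [85,[-1.2,1.8,6.7],0],
    [85,[-1.2,1.8,6.7],0],
    [85,[-1.2,1.8,6.7],0],
    [85,[-1.2,1.8,6.7],0],
    [85,[-8.7,-0.4,6.2],8.8],
    [85,[-8.7,-0.4,6.2],8.8],
    [85,[-8.7,-0.4,6.2],8.8],
  ],
)

```text
clock: 10.45
eef_pos: [0.051, 0.4524, 0.644]
tool_rot: [0.35, 0.803, 0.373, -0.305]
ft_force: [0.1, 0.7, 0.1]
grip_width: 0.0855
```

```bash
python3 - <<'E'
from kin import *
st()
P,M,q=cur()
z=M[:,2]
G=np.array([.427,.137,.036]);pre=G+.0187*z-.12*z
w2=np.array([.224,.387,.487])
print('roll',rollto(M)/6,'w2',(M.T@(w2-P)/.05).round(1),'pre',(M.T@(pre-P)/.05).round(1))
E
```

```text
t 10.45 q [ 1.0417 -0.3851  0.0647  1.1913  0.6528  2.1603] v [-1.6147 -0.1319 -0.8601 -0.0343  1.2073  0.2524]
p [0.051  0.4524 0.644 ] r 0.4553 zdir [-0.2287  0.8123 -0.5365] dip 32.4 x [-0.5685  0.336   0.751 ] y [0.7903 0.4767 0.3849] F [0.1147 0.7411 0.0613] w 0.0855
roll 4.5230270866502815 w2 [-4.8  0.9 -0.2] pre [-15.5  -1.7  -2.3]
```

move_arm(
  motion=[
    [85,[-4.8,0.9,-0.2],4.5],
    [85,[-4.8,0.9,-0.2],4.5],
    [85,[-4.8,0.9,-0.2],4.5],
    [85,[-4.8,0.9,-0.2],4.5],
    [85,[-15,-1.7,-2.3],4.5],
    [85,[-15,-1.7,-2.3],4.5],
    [85,[-15,-1.7,-2.3],4.5],
    [85,[-15,-1.7,-2.3],4.5],
    [85,[-15,-1.7,-2.3],4.5],
    [85,[-15,-1.7,-2.3],4.5],
  ],
)

```text
clock: 11.45
eef_pos: [0.3222, 0.2251, 0.3059]
tool_rot: [0.527, 0.7, 0.293, -0.382]
ft_force: [1.9, -0.1, 0.3]
grip_width: 0.0852
```

```bash
python3 - <<'E'
from kin import *
st()
P,M,q=cur()
z=M[:,2]
c=snap('wrist','d_wrist.png');
P,M,q=cur()
G=np.array([.427,.137,.036]);pre=G+.0187*z-.12*z
print('roll',rollto(M)/6,'pre',pre,(M.T@(pre-P)/.05).round(2),'proj beaker base,rim',proj(c,[[.427,.137,0],[.427,.137,.068]]))
E
```

```text
t 11.45 q [-0.0552  0.1695 -0.2934  1.5744  0.9261  0.9988] v [-0.7364  0.9126  0.0019 -0.0065 -0.2987 -1.1348]
p [0.3222 0.2251 0.3059] r 0.3931 zdir [-0.2258  0.813  -0.5368] dip 32.5 x [-0.1531  0.5146  0.8437] y [0.9621 0.2726 0.0083] F [ 1.9052 -0.0912  0.3066] w 0.0852
roll -0.033352446818778185 pre [0.4499 0.0546 0.0904] [-5.62  1.53 -1.06] proj beaker base,rim [[323.8145 480.4348]
 [337.6851 486.6498]]
```

View pics/d_wrist.png

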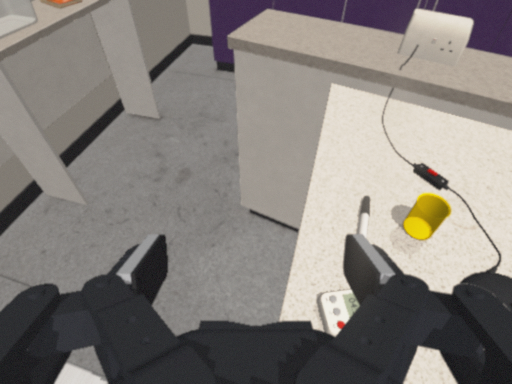

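move_arm(
  motion=[
    [85,[-5.6,1.5,-1.1],0],
    [85,[-5.6,1.5,-1.1],0],
    [85,[-5.6,1.5,-1.1],0],
    [85,[-5.6,1.5,-1.1],0],
    [85,[-5.6,1.5,-1.1],0],
    [85,[-5.6,1.5,-1.1],0],
    [85,[-5.6,1.5,-1.1],0],
    [85,[-5.6,1.5,-1.1],0],
    [85,[-5.6,1.5,-1.1],0],
    [85,[-5.6,1.5,-1.1],0],
  ],
)

```text
clock: 12.5
eef_pos: [0.4489, 0.0602, 0.1029]
tool_rot: [0.525, 0.702, 0.292, -0.381]
ft_force: [0.1, -0.1, 0.4]
grip_width: 0.0852
```

```bash
python3 - <<'E'
from kin import *
st()
c=snap('wrist','e_wrist.png');
print(proj(c,[[.427,.137,0],[.427,.137,.068],[.427+.027,.137,0.068],[.427-.027,.137,0.068],[.427,.137+.027,0.068],[.427,.137-.027,0.068]]))
E
```

```text
t 12.50 q [-0.3448  0.7352 -0.0299  1.5433  0.7568  0.6353] v [ 0.0094 -0.0079  0.0019 -0.004  -0.0034  0.0012]
p [0.4489 0.0602 0.1029] r 0.4529 zdir [-0.228   0.8115 -0.5381] dip 32.6 x [-0.1569  0.5148  0.8428] y [0.9609 0.2766 0.0099] F [ 0.1183 -0.0943  0.3787] w 0.0852
[[254.2636 224.9433]
 [254.9836 175.6603]
 [288.5509 182.8783]
 [222.7503 168.7396]
 [263.8202 153.6574]
 [244.7404 201.1723]]
```

View pics/e_wrist.png

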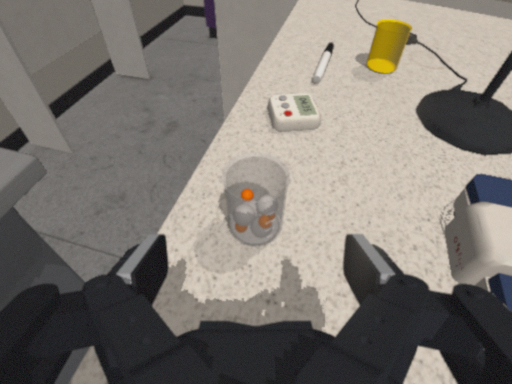

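The wrist view shows the clear beaker's rim centred at about (256,176), where I predicted (255,176), with white and orange balls inside. The choice and the position (0.428, 0.137) are confirmed, so I approach and close.

move_arm(
  motion=[
    [85,[-0.3,0,0.4],0],
    [85,[-0.27,0,1.1],0],
    [85,[-0.27,0,1.8],0],
    [85,[-0.27,0,2.4],0],
    [85,[-0.27,0,2.52],0],
    [85,[-0.27,0,2.52],0],
    [40,[-0.27,0,2.52],0],
    [40,[-0.27,0,2.52],0],
    [40,[-0.27,0,2.52],0],
    [40,[-0.27,0,2.52],0],
  ],
)

```text
clock: 13.55
eef_pos: [0.4232, 0.1545, 0.0229]
tool_rot: [0.526, 0.701, 0.293, -0.382]
ft_force: [0.2, -4.4, 6.4]
grip_width: 0.0514
```

```bash
python3 - <<'E'
from kin import *
st()
c=snap('wrist','f_wrist.png');
E
```

```text
t 13.55 q [-0.1852  0.7677 -0.2395  1.1705  0.859   0.8181] v [-0.0019  0.0004 -0.0005  0.001   0.0014  0.0017]
p [0.4232 0.1545 0.0229] r 0.4505 zdir [-0.2267  0.8128 -0.5365] dip 32.4 x [-0.1544  0.5139  0.8438] y [0.9616 0.2742 0.009 ] F [ 0.2023 -4.3582  6.4168] w 0.0514
```

View pics/f_wrist.png

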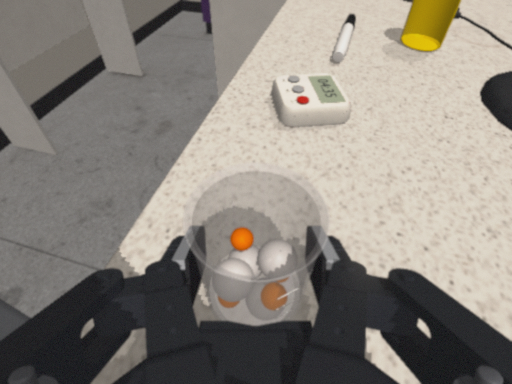

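move_arm(
  motion=[
    [40,[0.1,0,-0.07],0],
    [40,[0.3,0,-0.2],0],
    [40,[0.6,0,-0.4],0],
    [40,[1.0,0.01,-0.64],0],
    [40,[1.4,0.02,-0.9],0],
    [40,[1.8,0.02,-1.14],0],
    [40,[2.2,0.03,-1.4],0],
    [40,[2.53,0.03,-1.61],0],
    [40,[2.53,0.03,-1.61],0],
    [40,[2.53,0.03,-1.61],0],
  ],
)

```text
clock: 14.6
eef_pos: [0.4224, 0.1552, 0.1719]
tool_rot: [0.526, 0.702, 0.292, -0.382]
ft_force: [-0.9, -0.0, -2.0]
grip_width: 0.0514
```

```bash
python3 - <<'E'
from kin import *
st()
c=snap('wrist','g_wrist.png'); s=snap('scene','g_scene.png',(150,150,350,300),3); d=snap('side','g_side.png',(230,100,350,260),4)
E
```

```text
t 14.60 q [-0.183   0.5393 -0.1596  1.4785  0.8576  0.8186] v [-0.0026  0.027  -0.0186 -0.0081 -0.0005  0.0011]
p [0.4224 0.1552 0.1719] r 0.4500 zdir [-0.2291  0.8115 -0.5375] dip 32.5 x [-0.1554  0.5146  0.8432] y [0.9609 0.2767 0.0083] F [-0.9319 -0.0012 -2.0016] w 0.0514
```

View pics/g_wrist.png

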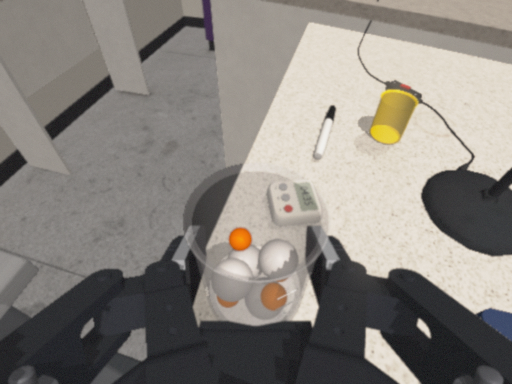

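View pics/g_scene.png

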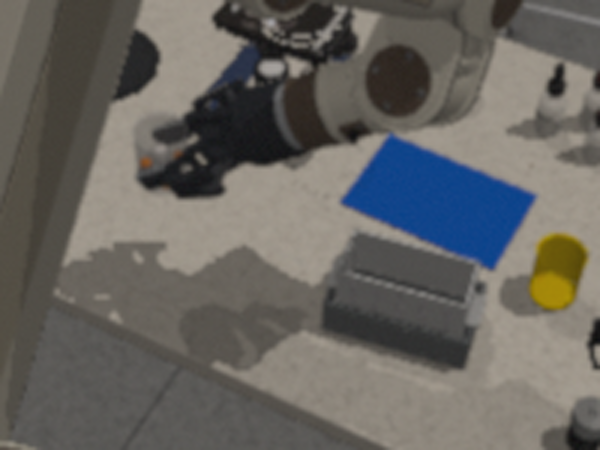

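View pics/g_side.png

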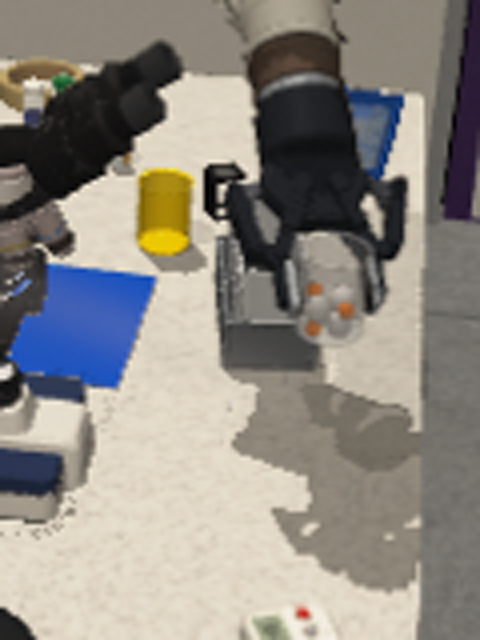

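```bash
python3 - <<'E'
from kin import *
s=cv2.imread('pics/c_scene.png')[222:277,252:322]; cv2.imwrite('pics/h_scene.png',cv2.resize(s,None,fx=11,fy=10.9,interpolation=cv2.INTER_CUBIC)[:600])
d=cv2.imread('pics/c_side.png')[145:197,270:322]; cv2.imwrite('pics/h_side.png',cv2.resize(d,None,fx=11,fy=11,interpolation=cv2.INTER_CUBIC))
E
```

```text
(no output)
```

View pics/h_scene.png

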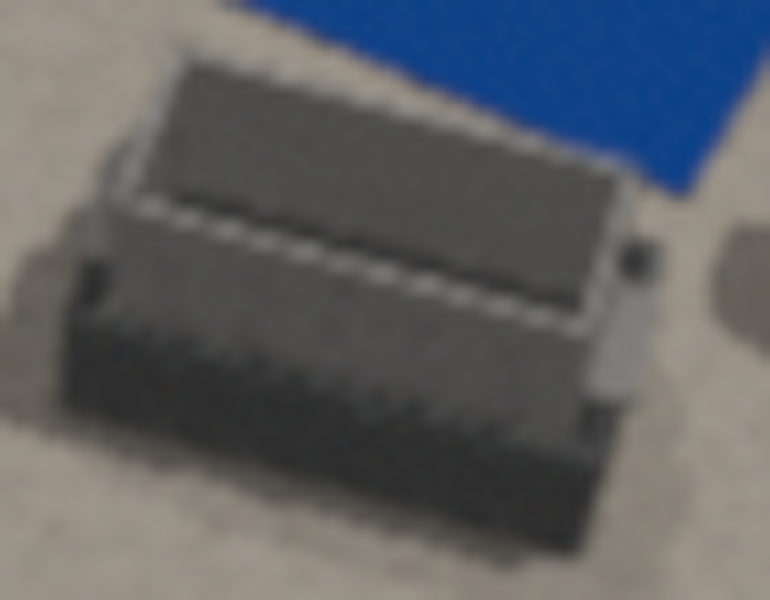

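View pics/h_side.png

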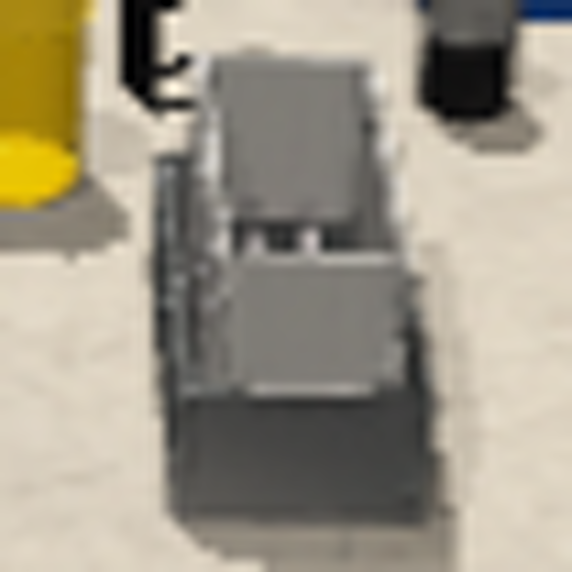

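```bash
python3 - <<'E'
from kin import *
np.set_printoptions(precision=4,suppress=True)
c=snap('scene');d=snap('side')
S=lambda x,y:(x/11+252-.45,y/10.9+222-.45); D=lambda x,y:(x/11+270-.45,y/11+145-.45)
sc={'mp':(185,55),'mm':(632,162),'nm':(590,328),'np':(115,195)}   # m=+x far, n=-x near ; p=+y, m=-y
sd={'mm':(205,58),'nm':(378,62),'np':(405,255),'mp':(232,255)}
loc={'mp':(30,66.5),'mm':(30,-66.5),'nm':(-30,-66.5),'np':(-30,66.5)}
import scipy.optimize as so
obs=[]
for k in sc: print('scene',k,onz(c,S(*sc[k]),.09)[:2],'side',onz(d,D(*sd[k]),.09)[:2]); 
def corners(p):
    a=p[2];Rz=np.array([[np.cos(a),-np.sin(a)],[np.sin(a),np.cos(a)]])
    return {k:np.r_[p[:2]+Rz@np.array(v)/1000,.09] for k,v in loc.items()}
def g(p,use=(1,1)):
    K=corners(p);o=[]
    for k in loc:
        if use[0]: o+=list(proj(c,K[k])[0]-S(*sc[k]))
        if use[1]: o+=list(proj(d,K[k])[0]-D(*sd[k]))
    return np.array(o)
for u in ((1,1),(1,0),(0,1)):
    r=least_squares(g,[.47,-.11,.2],args=(u,));print(u,r.x,np.degrees(r.x[2]),np.abs(r.fun).max(),r.fun.round(1))
for q in ((60,405),(578,552)): print('bin',onz(c,S(*q),0))
# mat
Sm=lambda x,y:(x/3+120,y/3+150)
lm={'a':(62.5,95),'b':(62.5,-95),'c':(-62.5,-95),'d':(-62.5,95)};pm=dict(a=(480,136),b=(626,196),c=(585,267),d=(431,202))
def gm(p):
    a=p[2];Rz=np.array([[np.cos(a),-np.sin(a)],[np.sin(a),np.cos(a)]])
    return np.concatenate([proj(c,np.r_[p[:2]+Rz@np.array(lm[k])/1000,.003])[0]-Sm(*pm[k]) for k in lm])
r=least_squares(gm,[.65,-.08,0]);print('mat',r.x,r.fun.round(1))
E
```

```text
scene mp [ 0.5004 -0.0404] side [ 0.4986 -0.0305]
scene mm [ 0.5241 -0.1644] side [ 0.5189 -0.1564]
scene nm [ 0.4667 -0.1757] side [ 0.4634 -0.1648]
scene np [ 0.4472 -0.0452] side [ 0.4471 -0.0406]
(1, 1) [ 0.4836 -0.1053  0.1536] 8.799387349243915 1.3957790106044854 [-1.2 -1.2 -1.2 -0.8  0.5  0.4 -1.  -1.4 -0.4  0.6  0.  -1.4 -0.8  0.7
  1.1 -0.4]
(1, 0) [ 0.4848 -0.1063  0.1613] 9.240956574987063 1.2965130246823264 [-0.9 -1.3  0.9  0.1  0.2  0.3 -0.3  0.7]
(0, 1) [ 0.4821 -0.0988  0.1444] 8.276300217269112 1.225051827457321 [-1.1  0.2 -0.6 -0.6  0.5 -0.5  1.2  0.6]
bin [ 0.4359 -0.0372  0.    ]
bin [ 0.4593 -0.186   0.    ]
mat [ 0.6532 -0.0776 -0.0312] [-0.3 -0.9  0.8 -0.6 -0.   1.  -0.5  0.2]
```

```bash
cat > pour.py <<'E'
from kin import *
SC=np.array([.484,-.105,0.]);YAW=np.radians(9);RS=R.from_rotvec([0,0,YAW]).as_matrix()
M0=R.from_quat([0.526,0.701,0.293,-0.382]).as_matrix();P00=np.array([.4232,.1545,.0229])
bb=M0.T@(np.array([.428,.137,0])-P00); ab=M0.T@np.array([0,0,1.])
# beaker surface pts in tool frame
e1=np.cross(ab,[0,0,1.]);e1/=np.linalg.norm(e1);e2=np.cross(ab,e1)
th=np.linspace(0,2*np.pi,48,endpoint=False)
ring=lambda h,r=.027:(bb+h*ab)[None]+r*(np.cos(th)[:,None]*e1+np.sin(th)[:,None]*e2)
BK=np.concatenate([ring(h) for h in np.linspace(0,.068,12)]+[ring(0,r) for r in (.01,.02)])
LIP=ring(.068,.0235)
g=[]
for s in(-1,1):
    for y in(.027,.042): 
        for x in(-.011,.011):
            for z in np.linspace(-.07,0.0,8): g.append((x,s*y,z))
    for z in np.linspace(-.05,-.02,4):
        for x in (-.011,.011): g.append((x,s*.057,z))
for x in(-.0425,.0425):
    for y in np.linspace(-.0425,.0425,5):
        for z in np.linspace(-.2,-.0727,6): g.append((x,y,z))
GR=np.array(g)
def plan(M,phi,lipxy,margin=.008):
    Mr=M@R.from_rotvec([0,0,np.radians(phi)]).as_matrix()
    L=LIP@Mr.T; i=np.argmin(L[:,2]); lip=L[i]
    tilt=np.degrees(np.arccos((Mr@ab)[2]))
    tgt=SC+RS@np.array([lipxy[0],lipxy[1],0]); P=tgt-lip; P[2]=0
    out={}
    for n,pts in(('bk',BK),('gr',GR)):
        W=pts@Mr.T+P; l=(W-SC)@RS
        ins=(abs(l[:,0])<.032)&(abs(l[:,1])<.0685)
        lug=(abs(l[:,0])<.042)&(abs(l[:,1])<.085)
        need=-1
        if ins.any(): need=max(need,(.09+margin-W[ins,2]).max())
        if lug.any(): need=max(need,(.065+margin-W[lug,2]).max())
        need=max(need,(.01-W[:,2]).max())
        out[n]=need
    P[2]=max(out.values()); 
    md=(Mr@ab); lm=RS.T@md
    return P,Mr,tilt,lip[2]+P[2],out,lm
E
python3 - <<'E'
from pour import *
P,M,q=cur()
np.set_printoptions(precision=3,suppress=True)
for sg in(-1,1):
  for phi in (0,45,60,70,80,90,100,115,130,145,160,180):
    for xy in((0,.03),):
        T,Mr,tilt,lz,o,lm=plan(M,sg*phi,xy); qq,e=ik(T,Mr,None,6)
        print(sg*phi,'tilt %.0f'%tilt,'TCP',T,'lipz %.3f'%lz,{k:round(float(v),3) for k,v in o.items()},'mouth local',lm,'q',qq,'%.3f'%e)
E
```

```text
0 tilt 0 TCP [ 0.451 -0.061  0.121] lipz 0.166 {'bk': 0.121, 'gr': 0.107} mouth local [ 0.004 -0.     1.   ] q [-0.533  0.823  0.188  1.787  0.621  0.465] 0.000
-45 tilt 37 TCP [ 0.509 -0.04   0.13 ] lipz 0.154 {'bk': 0.125, 'gr': 0.13} mouth local [-0.574 -0.202  0.793] q [-0.46   0.879  0.341  1.847  0.676 -0.258] 0.000
-60 tilt 50 TCP [ 0.508 -0.035  0.134] lipz 0.149 {'bk': 0.117, 'gr': 0.134} mouth local [-0.697 -0.31   0.646] q [-0.453  0.867  0.33   1.843  0.681 -0.514] 0.000
-70 tilt 58 TCP [ 0.508 -0.034  0.136] lipz 0.145 {'bk': 0.116, 'gr': 0.136} mouth local [-0.751 -0.389  0.534] q [-0.452  0.864  0.329  1.845  0.681 -0.688] 0.000
-80 tilt 66 TCP [ 0.505 -0.031  0.133] lipz 0.137 {'bk': 0.115, 'gr': 0.133} mouth local [-0.78  -0.469  0.414] q [-0.45   0.859  0.311  1.831  0.683 -0.86 ] 0.000
-90 tilt 73 TCP [ 0.503 -0.031  0.135] lipz 0.134 {'bk': 0.115, 'gr': 0.135} mouth local [-0.784 -0.548  0.291] q [-0.452  0.854  0.306  1.833  0.682 -1.036] 0.000
-100 tilt 80 TCP [ 0.498 -0.03   0.136] lipz 0.130 {'bk': 0.115, 'gr': 0.136} mouth local [-0.763 -0.625  0.167] q [-0.4
[... 2135 characters left out ...]
0.795  0.135  1.753  0.637  2.489] 0.000
130 tilt 100 TCP [ 0.449 -0.043  0.121] lipz 0.104 {'bk': 0.119, 'gr': 0.121} mouth local [ 0.729 -0.663 -0.173] q [-0.509  0.802  0.148  1.756  0.64   2.755] 0.000
145 tilt 107 TCP [ 0.456 -0.041  0.122] lipz 0.101 {'bk': 0.122, 'gr': 0.119} mouth local [ 0.576 -0.761 -0.298] q [-0.5    0.808  0.165  1.762  0.646  3.024] 0.000
160 tilt 113 TCP [ 0.461 -0.04   0.124] lipz 0.101 {'bk': 0.124, 'gr': 0.109} mouth local [ 0.388 -0.838 -0.383] q [-0.495  0.813  0.18   1.771  0.65  -2.994] 0.000
180 tilt 115 TCP [ 0.469 -0.038  0.125] lipz 0.101 {'bk': 0.125, 'gr': 0.107} mouth local [ 0.104 -0.899 -0.425] q [-0.486  0.821  0.201  1.779  0.656 -2.637] 0.000
```

```bash
python3 - <<'E'
from pour import *
P,M,q=cur()
T=np.array([.518,-.038,.145]); d=M.T@(T-P)/.05
print(P,'target',d.round(2)); mid=P+(T-P)*.5+np.array([0,0,.02]); print('mid',(M.T@(mid-P)/.05).round(2))
E
```

```text
[0.42187857 0.15545213 0.17102754] target [-2.72  0.78 -3.31]
mid [-1.02  0.39 -1.87]
```

move_arm(
  motion=[
    [40,[-0.15,0.05,-0.3],0],
    [40,[-0.4,0.15,-0.8],0],
    [40,[-0.8,0.3,-1.4],-0.5],
    [40,[-1.2,0.4,-2.0],-1.5],
    [40,[-1.7,0.5,-2.5],-2.6],
    [40,[-2.15,0.65,-2.9],-3.8],
    [40,[-2.5,0.74,-3.15],-5],
    [40,[-2.68,0.78,-3.28],-6.2],
    [40,[-2.72,0.78,-3.31],-7.2],
    [40,[-2.72,0.78,-3.31],-7.5],
  ],
)

```text
clock: 15.85
eef_pos: [0.5188, -0.0387, 0.1445]
tool_rot: [0.217, 0.849, 0.417, -0.242]
ft_force: [0.4, -0.0, -1.8]
grip_width: 0.0512
```

```bash
python3 - <<'E'
from pour import *
st()
c=snap('scene','i_scene.png',(200,180,350,292),5); w=snap('wrist','i_wrist.png')
P,M,q=cur()
Mb=M@R.from_rotvec([0,0,np.radians(45)]).as_matrix(); print('rollto',rollto(M))
base=P.copy()
for phi,xy in ((-60,(.01,.03)),(-75,(.01,.03)),(-90,(.01,.03)),(-105,(.006,.03)),(-120,(.002,.03)),(-135,(0,.03)),(-150,(0,.03))):
    T,Mr,tilt,lz,o,lm=plan(Mb,phi,xy); print(phi,'%.0f'%tilt,T.round(3),(M.T@(T-P)/.05).round(2),'roll',(phi+45)/6,'lip %.3f'%lz)
E
```

```text
t 15.85 q [-0.4516  0.8774  0.3818  1.8845  0.6832 -0.2527] v [ 0.0097 -0.0141 -0.0097 -0.0018  0.0016 -0.2665]
p [ 0.5188 -0.0387  0.1445] r 0.5202 zdir [-0.2296  0.8129 -0.5352] dip 32.4 x [-0.7886  0.1669  0.5919] y [0.5705 0.5579 0.6027] F [ 0.394  -0.049  -1.8467] w 0.0512
rollto 45.38387770727831
-60 50 [ 0.518 -0.033  0.134] [-0.11 -0.09  0.2 ] roll -2.5 lip 0.149
-75 62 [ 0.516 -0.031  0.132] [-0.1  -0.11  0.27] roll -5.0 lip 0.138
-90 73 [ 0.513 -0.03   0.121] [-0.17 -0.26  0.42] roll -7.5 lip 0.120
-105 84 [ 0.504 -0.03   0.122] [-0.01 -0.35  0.45] roll -10.0 lip 0.114
-120 94 [ 0.494 -0.031  0.122] [ 0.15 -0.48  0.48] roll -12.5 lip 0.108
-135 102 [ 0.485 -0.032  0.121] [ 0.26 -0.61  0.51] roll -15.0 lip 0.102
-150 109 [ 0.478 -0.034  0.123] [ 0.4  -0.69  0.49] roll -17.5 lip 0.101
```

View pics/i_scene.png

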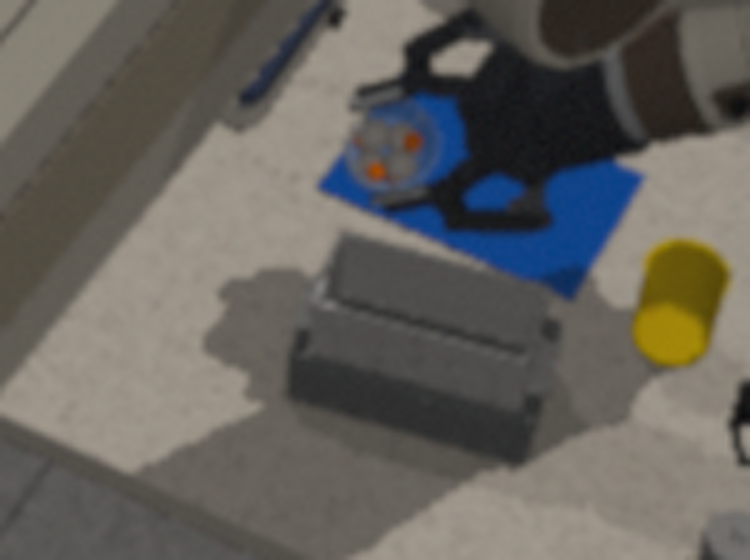

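View pics/i_wrist.png

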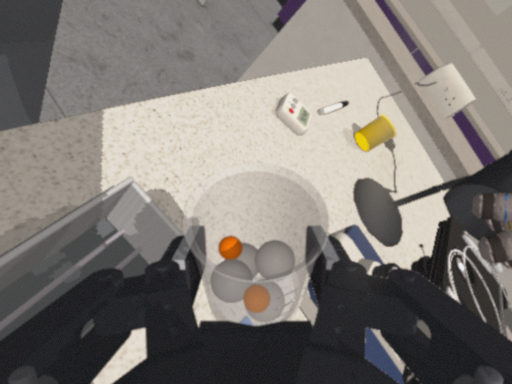

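```bash
python3 - <<'E'
from pour import *
c=snap('scene'); P,M,q=cur()
w=lambda b:P+M@b
f=lambda X:((proj(c,X)-[200,180])*5).round(0)
print('rim c',f(w(bb+.068*ab)),w(bb+.068*ab),'base c',f(w(bb)),w(bb)); L=LIP@M.T+P; print(f(L[::8]))
i=np.argmin(L[:,2]); print('lip',L[i],RS.T@(L[i]-SC)); print('sieve corners',f(SC+np.array([[.03,.0665,.09],[.03,-.0665,.09],[-.03,-.0665,.09],[-.03,.0665,.09]])@RS.T))
# wrist view consistency of sieve corners
d=snap('wrist'); print(proj(d,SC+np.array([[.03,.0665,.09],[.03,-.0665,.09],[-.03,-.0665,.09],[-.03,.0665,.09]])@RS.T))
E
```

```text
rim c [[392. 140.]] [ 0.50553783 -0.06528097  0.18343419] base c [[382. 148.]] [ 0.54197418 -0.0456332   0.12948646]
[[401. 180.]
 [431. 152.]
 [422. 113.]
 [383. 100.]
 [354. 128.]
 [363. 167.]]
lip [ 0.48863316 -0.07317091  0.16914325] [0.00955529 0.03071244 0.16914325]
sieve corners [[335. 226.]
 [547. 283.]
 [524. 360.]
 [306. 300.]]
[[ 194.02018629  242.97888361]
 [ -25.99281849  474.40185506]
 [-151.52043416  357.26656053]
 [ 131.0968362   174.28380793]]
```

move_arm(
  motion=[
    [40,[-0.05,-0.04,0.08],-1.2],
    [40,[-0.11,-0.09,0.18],-2.5],
    [40,[-0.1,-0.1,0.22],-3.5],
    [40,[-0.1,-0.11,0.25],-4.5],
    [40,[-0.12,-0.14,0.3],-5.5],
    [40,[-0.15,-0.2,0.35],-6.5],
    [40,[-0.17,-0.26,0.4],-7.5],
    [40,[-0.12,-0.28,0.42],-8.5],
    [40,[-0.06,-0.32,0.44],-9.3],
    [40,[-0.01,-0.35,0.45],-10],
  ],
)

```text
clock: 17.05
eef_pos: [0.5038, -0.0294, 0.1232]
tool_rot: [-0.237, 0.844, 0.481, -0.001]
ft_force: [0.2, 0.4, -1.7]
grip_width: 0.051
```

```bash
python3 - <<'E'
from pour import *
st()
c=snap('scene','j_scene.png',(220,180,330,262),7); w=snap('side','j_side.png',(250,120,350,240),5)
P,M,q=cur()
Mb=M@R.from_rotvec([0,0,np.radians(105)]).as_matrix(); print('rollto',rollto(M))
for phi,xy in ((-105,(.006,.03)),(-120,(.002,.03)),(-135,(0,.03)),(-150,(0,.03))):
    T,Mr,tilt,lz,o,lm=plan(Mb,phi,xy); print(phi,'%.0f'%tilt,T.round(3),(M.T@(T-P)/.05).round(2),'roll',(phi+105)/6,'lip %.3f'%lz)
E
```

```text
t 17.05 q [-0.4483  0.8659  0.2967  1.8079  0.6843 -1.2983] v [-0.0228 -0.051  -0.0958 -0.0376 -0.0149 -0.7368]
p [ 0.5038 -0.0294  0.1232] r 0.5047 zdir [-0.23    0.812  -0.5364] dip 32.4 x [-0.8873 -0.4014 -0.2272] y [-0.3998  0.4237  0.8128] F [ 0.2256  0.4175 -1.7378] w 0.0510
rollto 105.43098661571909
-105 84 [ 0.504 -0.03   0.122] [ 0.01 -0.02  0.  ] roll 0.0 lip 0.114
-120 94 [ 0.494 -0.031  0.122] [0.19 0.05 0.04] roll -2.5 lip 0.108
-135 102 [ 0.485 -0.032  0.121] [0.37 0.08 0.07] roll -5.0 lip 0.102
-150 109 [ 0.477 -0.034  0.123] [0.51 0.16 0.05] roll -7.5 lip 0.101
```

View pics/j_scene.png

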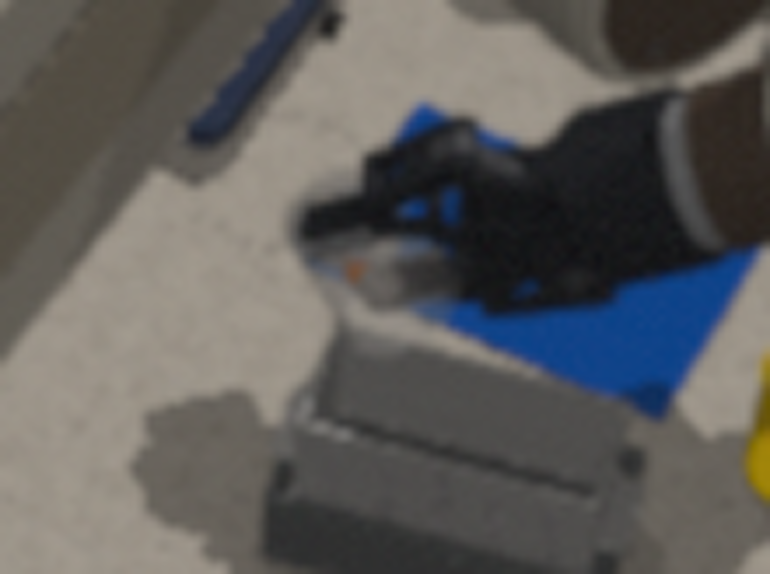

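View pics/j_side.png

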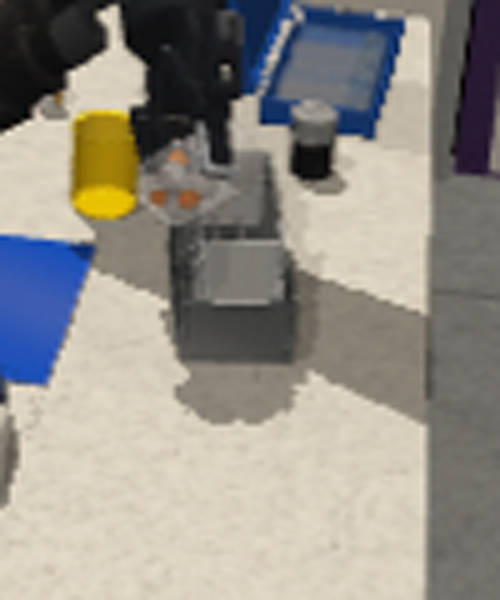

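move_arm(
  motion=[
    [40,[0.03,0.0,0.0],-0.9],
    [40,[0.08,0.02,0.02],-1.8],
    [40,[0.13,0.04,0.03],-2.6],
    [40,[0.2,0.05,0.04],-3.5],
    [40,[0.26,0.06,0.05],-4.4],
    [40,[0.33,0.07,0.06],-5.2],
    [40,[0.4,0.1,0.06],-6.1],
    [40,[0.46,0.13,0.05],-7.0],
    [40,[0.5,0.15,0.05],-7.5],
    [40,[0.5,0.15,0.05],-7.5],
  ],
)

```text
clock: 18.15
eef_pos: [0.4784, -0.0344, 0.1228]
tool_rot: [-0.541, 0.69, 0.445, 0.183]
ft_force: [0.1, -0.0, -0.5]
grip_width: 0.051
```

```bash
python3 - <<'E'
from pour import *
st()
c=snap('scene','k_scene.png',(220,180,330,262),7); w=snap('side','k_side.png',(250,120,350,240),5)
E
```

```text
t 18.15 q [-0.4738  0.8323  0.2211  1.7792  0.6665 -2.1013] v [ 0.0032  0.0042  0.0059 -0.0018  0.0026  0.0326]
p [ 0.4784 -0.0344  0.1228] r 0.4796 zdir [-0.2292  0.8122 -0.5365] dip 32.4 x [-0.3488 -0.5831 -0.7338] y [-0.9088  0.019   0.4169] F [ 0.1252 -0.0212 -0.4889] w 0.0510
```

View pics/k_scene.png

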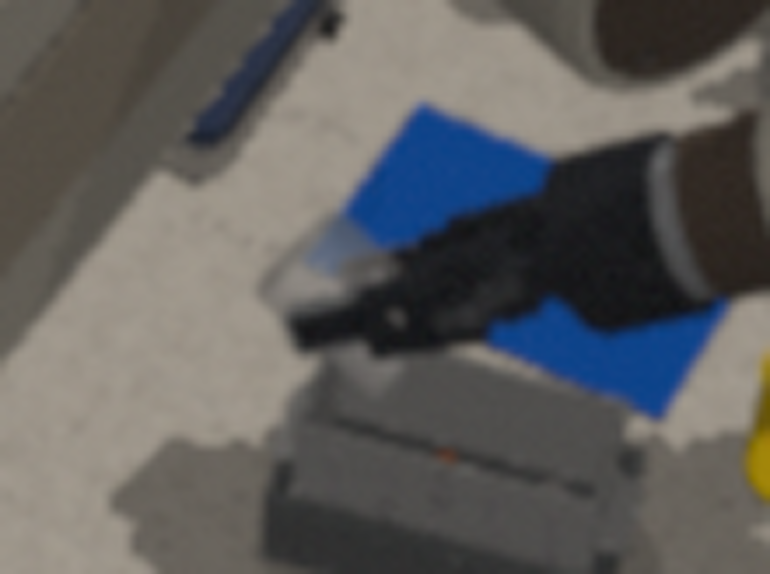

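View pics/k_side.png

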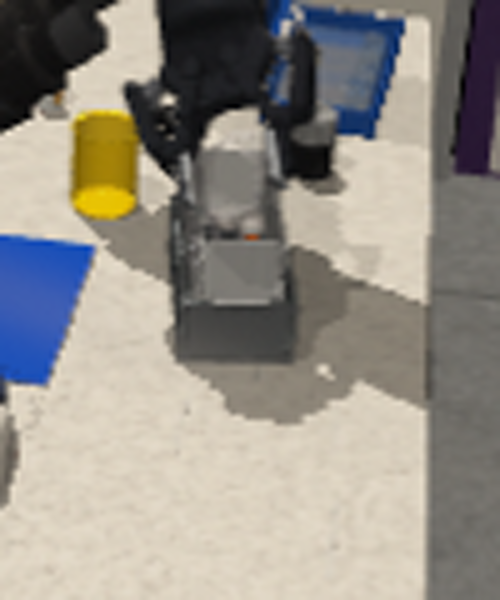

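```bash
python3 - <<'E'
from pour import *
P,M,q=cur()
for T in ([.4784,-.0344,.165],[.45,.06,.19],[.4232,.1545,.17]): print((M.T@(np.array(T)-P)/.05).round(2), rollto(M)/6)
E
```

```text
[-0.62  0.36 -0.45] 25.065833459335803
[-1.89  1.12  0.94] 25.065833459335803
[-2.51  1.47  2.81] 25.065833459335803
```

move_arm(
  motion=[
    [40,[-0.3,0.18,-0.22],0],
    [40,[-0.62,0.36,-0.45],1],
    [40,[-0.9,0.6,-0.2],2.4],
    [40,[-1.4,0.9,0.4],3.8],
    [40,[-1.89,1.12,0.94],5.2],
    [40,[-2.1,1.25,1.6],6.6],
    [40,[-2.35,1.4,2.3],8.0],
    [40,[-2.51,1.47,2.81],9.4],
    [40,[-2.51,1.47,2.81],10.8],
    [40,[-2.51,1.47,2.81],12.2],
  ],
)

```text
clock: 19.25
eef_pos: [0.422, 0.1553, 0.17]
tool_rot: [-0.021, 0.876, 0.466, -0.121]
ft_force: [-0.0, -0.2, -0.4]
grip_width: 0.0515
```

```bash
python3 - <<'E'
from pour import *
st()
c=snap('scene','l_scene.png',(210,180,350,285),5.7); w=snap('side','l_side.png',(250,120,350,240),5)
P,M,q=cur()
for T in ([.4232,.1545,.17],[.4232,.1545,.08]): print((M.T@(np.array(T)-P)/.05).round(2), rollto(M)/6)
E
```

```text
t 19.25 q [-0.1828  0.5433 -0.1598  1.4779  0.857  -0.5168] v [-0.0189  0.007   0.0189  0.0065 -0.0027  1.4484]
p [0.422  0.1553 0.17  ] r 0.4497 zdir [-0.2315  0.8115 -0.5365] dip 32.4 x [-0.9699 -0.1496  0.1922] y [0.0757 0.5648 0.8217] F [-0.0477 -0.2384 -0.4332] w 0.0515
[-0.01  0.   -0.  ] 12.87401034168253
[-0.35 -1.48  0.96] 12.87401034168253
```

View pics/l_scene.png

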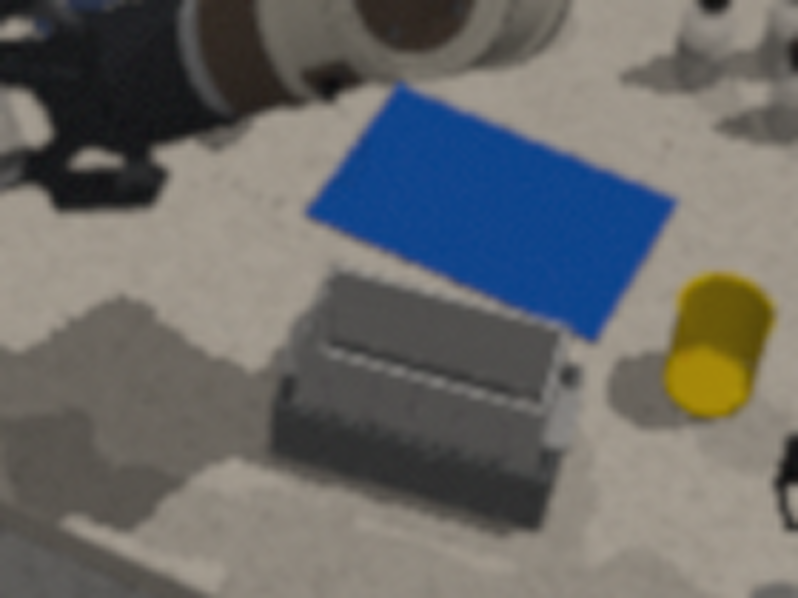

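View pics/l_side.png

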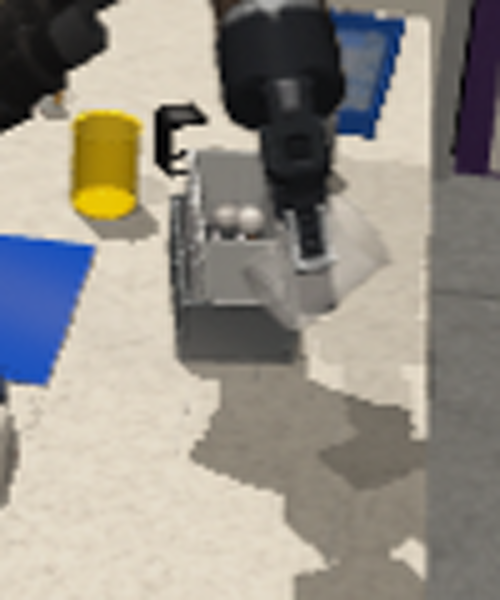

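move_arm(
  motion=[
    [40,[0,0,0],1.4],
    [40,[0,0,0],2.8],
    [40,[0,0,0],4.2],
    [40,[0,-0.1,0.06],5.6],
    [40,[-0.07,-0.3,0.2],7],
    [40,[-0.12,-0.5,0.32],8.4],
    [40,[-0.17,-0.7,0.45],9.8],
    [40,[-0.21,-0.9,0.58],11.2],
    [40,[-0.25,-1.04,0.67],12.6],
    [40,[-0.25,-1.04,0.67],12.87],
  ],
)

```text
clock: 20.35
eef_pos: [0.4233, 0.1538, 0.1059]
tool_rot: [0.529, 0.699, 0.29, -0.384]
ft_force: [0.1, -0.6, -1.1]
grip_width: 0.0511
```

```bash
python3 - <<'E'
from pour import *
st()
w=snap('wrist','m_wrist.png')
P,M,q=cur()
for T in ([.4232,.1545,.0245],): print((M.T@(np.array(T)-P)/.05).round(2), rollto(M)/6)
E
```

```text
t 20.35 q [-0.1859  0.6359 -0.204   1.3431  0.8567  0.8222] v [ 0.0004 -0.0202  0.0142  0.0257  0.0093  0.2069]
p [0.4233 0.1538 0.1059] r 0.4504 zdir [-0.2302  0.8122 -0.536 ] dip 32.4 x [-0.1461  0.5157  0.8442] y [ 0.9621  0.2727 -0.0001] F [ 0.1092 -0.5882 -1.0893] w 0.0511
[-1.38 -0.01  0.89] 0.016444677557531838
```

View pics/m_wrist.png

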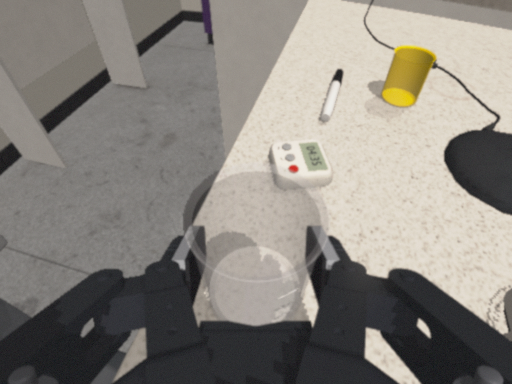

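move_arm(
  motion=[
    [40,[-0.3,0,0.2],0],
    [40,[-0.7,0,0.45],0],
    [40,[-1.0,0,0.65],0],
    [40,[-1.2,0,0.78],0],
    [40,[-1.33,0,0.86],0],
    [40,[-1.39,0,0.9],0],
    [40,[-1.4,0,0.9],0],
    [85,[-1.4,0,0.9],0],
    [85,[-1.4,0,0.9],0],
    [85,[-1.4,0,0.9],0],
  ],
)

```text
clock: 21.4
eef_pos: [0.4239, 0.1543, 0.024]
tool_rot: [0.528, 0.7, 0.291, -0.383]
ft_force: [-0.5, -0.2, 0.3]
grip_width: 0.0851
```

```bash
python3 - <<'E'
from pour import *
st()
w=snap('wrist','n_wrist.png')
E
```

```text
t 21.40 q [-0.1847  0.7676 -0.2349  1.1769  0.8575  0.8238] v [ 0.0005  0.0014 -0.0021 -0.0023  0.      0.0014]
p [0.4239 0.1543 0.024 ] r 0.4511 zdir [-0.2288  0.8121 -0.5368] dip 32.5 x [-0.148   0.516   0.8437] y [0.9621 0.2725 0.0021] F [-0.4777 -0.1664  0.2528] w 0.0851
```

View pics/n_wrist.png

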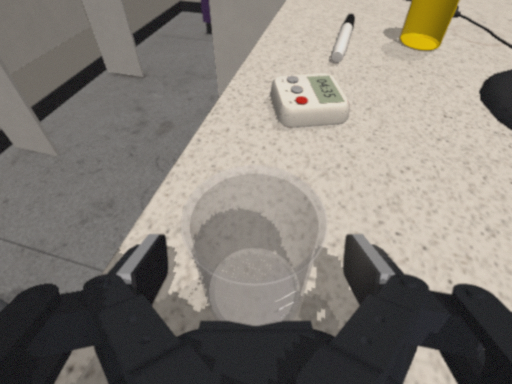

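```bash
cat > simc.py <<'E'
from kin import *
V=.07*np.array([2.79,2.79,3.14,3.14,3.14,3.14])
LO2=LO.copy();HI2=HI.copy();HI2[2]=1.2747;HI2[3]=2.1493
def row(q,Pt,Mt,w):
    P,M=fk(q); ep=Pt-P;n=np.linalg.norm(ep); ep*=min(1,.05/max(n,1e-9))
    er=R.from_matrix(Mt@M.T).as_rotvec();n=np.linalg.norm(er);er*=min(1,.15/max(n,1e-9))
    Tp=P+ep;TM=R.from_rotvec(er).as_matrix()@M
    g=lambda x:(lambda r:np.r_[r[0]-Tp,w*R.from_matrix(TM@r[1].T).as_rotvec()])(fk(x))
    s=least_squares(g,np.clip(q,LO2+1e-6,HI2-1e-6),bounds=(LO2,HI2),xtol=1e-10,ftol=1e-10)
    dq=s.x-q; k=min(1,(V/np.maximum(abs(dq),1e-9)).min())
    return q+k*dq
def call(q,rows,w=.575):
    P,M=fk(q)
    for sh,ro in rows:
        q=row(q,P+M@np.array(sh)*.05,M@R.from_rotvec([0,0,np.radians(6*ro)]).as_matrix(),w)
    return q
def tilt(q):
    P,M=fk(q);z=M[:,2];return np.degrees(np.arccos(-z[2])),np.degrees(np.arctan2(z[1],z[0]))
E
python3 - <<'E'
from simc import *
L=[eval(l) for l in open('log.txt')]
np.set_printoptions(precision=3,suppress=True)
cs=[(0,([11,23,-97],-28)),(1,([-31,32,-89],28)),(2,([27,38,-88],-28)),(3,([-34,40,-84],28))]
L=[l for l in L if True]
for i in range(6): print(i,np.array(L[i][0]))
idx=[k for k in range(len(L)) if abs(L[k][0][3]-2.1397)<2e-3][0]
for w in (.4,.575,.8):
  for k,(s) in cs:
    q=np.array(L[idx+k][0]); q2=call(q,[s]*10,w); print(w,k,q2,tilt(q2),'actual',np.array(L[idx+k+1][0]),tilt(np.array(L[idx+k+1][0])))
E
```

```text
0 [1.245 0.624 1.275 2.149 0.    1.571]
1 [ 1.834  0.402  1.03   2.14  -0.039  2.16 ]
2 [1.769 0.33  1.274 2.149 0.089 0.622]
3 [1.822 0.111 1.274 2.149 0.007 2.189]
4 [ 1.688 -0.091  1.274  2.149  0.167  0.593]
5 [ 1.524 -0.287  1.275  2.149  0.266  2.043]
0.4 0 [1.736 0.229 1.275 2.067 0.152 0.608] (np.float64(32.568604654122545), np.float64(115.78210067570308)) actual [1.769 0.33  1.274 2.149 0.089 0.622] (np.float64(21.57220991381277), np.float64(115.42238266495379))
0.4 1 [ 1.897  0.079  1.275  1.895 -0.129  2.202] (np.float64(50.347685582651835), np.float64(99.07407823238394)) actual [1.822 0.111 1.274 2.149 0.007 2.189] (np.float64(33.496969524776134), np.float64(105.0797664848281))
0.4 2 [ 1.607 -0.119  1.275  1.889  0.321  0.641] (np.float64(63.15182602559461), np.float64(112.73930048767004)) actual [ 1.688 -0.091  1.274  2.149  0.167  0.593] (np.float64(45.91044972346944), np.float64(110.0952371844306))
0.4 3 [ 1.596 -0.312  1.275  1.841  0.182  2.12 ] (np.float64(75.67149738507338), np.float64(102.19800133299547)) actual [ 1.524 -0.287  1.275  2.149  0.266  2.043] (np.floa
[... 1153 characters left out ...]
loat64(115.42238266495379))
0.8 1 [1.826 0.162 1.275 2.149 0.018 2.18 ] (np.float64(30.6246923922372), np.float64(106.66509545661755)) actual [1.822 0.111 1.274 2.149 0.007 2.189] (np.float64(33.496969524776134), np.float64(105.0797664848281))
0.8 2 [ 1.772 -0.047  1.275  2.149  0.088  0.658] (np.float64(42.8082113280561), np.float64(108.96507992254199)) actual [ 1.688 -0.091  1.274  2.149  0.167  0.593] (np.float64(45.91044972346944), np.float64(110.0952371844306))
0.8 3 [ 1.826 -0.242  1.275  2.133  0.034  2.197] (np.float64(54.68485341307813), np.float64(107.01797562533515)) actual [ 1.524 -0.287  1.275  2.149  0.266  2.043] (np.float64(57.675800897105745), np.float64(105.46529316473296))
```

```bash
cat > search.py <<'E'
from simc import *
P0c,M0c,q0=cur()
def pullrow(q,a,azp,ro):
    P,M=fk(q); v=np.array([np.cos(azp)*np.sin(a),np.sin(azp)*np.sin(a),np.cos(a)])
    return (M.T@v*100,ro)
res=[]
for az in (-75,-60):
  for r in (.3,.4):
    for z in (.2,.35,.5):
      Pt=np.array([r*np.cos(np.radians(az)),r*np.sin(np.radians(az)),z])
      q,e=ik(Pt,M0c,np.array([np.radians(az),.8,.4,2.0,0.2,.3]),4)
      if e>1e-3: print(az,r,z,'unreach',e); continue
      for a in (.3,.7):
        qq=q;out=[]
        for k in range(3):
          best=None
          for ro in (28,-28):
            if not(-2.9<qq[5]+np.radians(ro*3.0)<2.9): continue
            x=call(qq,[pullrow(qq,a,qq[0],ro)]*10,.62); t=tilt(x)
            if best is None or t[0]<best[1][0]: best=(x,t,ro)
          if best is None: break
          qq=best[0]; out.append((round(float(best[1][0]),1),round(float(best[1][1])),best[2],fk(qq)[0].round(2)))
        print(az,r,z,a,'q0',q.round(2),out)
E
python3 search.py
```

```text
-75 0.3 0.2 0.3 q0 [-1.3   0.68  0.1   2.   -0.01 -0.01] [(47.7, 102, -28, array([ 0.07, -0.26,  0.33])), (36.4, 107, 28, array([ 0.08, -0.27,  0.38])), (23.7, 99, -28, array([ 0.09, -0.32,  0.42]))]
-75 0.3 0.2 0.7 q0 [-1.3   0.68  0.1   2.   -0.01 -0.01] [(45.5, 101, -28, array([ 0.1 , -0.37,  0.28])), (30.7, 108, 28, array([ 0.12, -0.45,  0.32])), (15.1, 93, -28, array([ 0.15, -0.54,  0.38]))]
-75 0.3 0.35 unreach 0.05230516450987978
-75 0.3 0.5 unreach 0.16568991314491494
-75 0.4 0.2 unreach 0.008420813700404676
-75 0.4 0.35 unreach 0.09106542758776484
-75 0.4 0.5 unreach 0.18945561159255608
-60 0.3 0.2 0.3 q0 [-1.16  0.67  0.09  1.99  0.11  0.07] [(47.3, 107, 28, array([ 0.15, -0.23,  0.34])), (37.1, 97, -28, array([ 0.2 , -0.23,  0.39])), (23.7, 90, 28, array([ 0.27, -0.24,  0.45]))]
-60 0.3 0.2 0.7 q0 [-1.16  0.67  0.09  1.99  0.11  0.07] [(45.1, 107, 28, array([ 0.2 , -0.34,  0.28])), (32.1, 93, -28, array([ 0.26, -0.4 ,  0.33])), (16.0, 82, 28, array([ 0.32, -0.48,  0.39]))]
-60 0.3 0.35 unreach 0.049230961846945816
-60 0.3 0.5 unreach 0.16228174973914442
-60 0.4 0.2 unreach 0.0045403567094369065
-60 0.4 0.35 unreach 0.08688182964625091
-60 0.4 0.5 unreach 0.18464565343770944
```

```bash
cat > s2.py <<'E'
from search import pullrow
from simc import *
P,M,q=cur()
ret=P-M[:,2]*.13+np.array([0,0,.02]); via=np.array([.32,-.08,.25]);
for end in ([.17,-.25,.21],[.21,-.21,.21]):
    end=np.array(end)
    print('ret',(M.T@(ret-P)/.05).round(2),'via',(M.T@(via-P)/.05).round(2),'end',(M.T@(end-P)/.05).round(2))
    simpath(P,M,q,[(ret,0),(via,0),(end,0)],1)
    q1,e=ik(end,M,np.array([-1.1,.67,.09,1.9,.1,.1]),4);print(q1.round(2),e)
    import itertools
    def rec(qq,k,path):
        if k==4: return [(tilt(qq)[0],path,qq)]
        o=[]
        for a in (.5,.8,1.1):
          for daz in (0,):
            for ro in (28,-28):
              if not(-3.05<qq[5]+np.radians(ro*3.0)<3.05): continue
              if path and path[-1][1]==ro: continue
              x=call(qq,[pullrow(qq,a,qq[0]+daz,ro)]*10,.62); t=tilt(x)
              o.append((t[0],path+[(a,ro,round(float(t[0]),1),round(float(t[1])),fk(x)[0].round(2).tolist())],x))
        o.sort(key=lambda v:v[0]); 
        return o
    beam=[(0,[],q1)]
    for k in range(4):
        nb=[]
        for _,p,x in beam: nb+=rec(x,k,p)
        nb.sort(key=lambda v:v[0]); beam=nb[:3]
        print(k,[b[1][-1] for b in beam[:2]])
    print(beam[0][1],beam[0][2].round(2))
E
sed -i 's/^res=\[\]/if __name__!="__main__": raise_=1\nres=[]/; s/^for az in (-75,-60):/for az in ((-75,-60) if __name__=="__main__" else ()):/' search.py; python3 s2.py
```

```text
ret [ 0.34  0.   -2.81] via [ 1.7  -3.27 -5.76] end [-0.28 -7.08 -7.4 ]
1 [0.434 0.117 0.056] 0 [-0.25  0.75 -0.16  1.33  0.82  0.74] dq 0.15 0.0000
2 [0.445 0.08  0.087] 0 [-0.31  0.74 -0.07  1.48  0.78  0.68] dq 0.14 0.0000
3 [0.454 0.049 0.114] 0 [-0.36  0.74  0.01  1.59  0.75  0.63] dq 0.12 0.0000
4 [0.425 0.021 0.143] 0 [-0.43  0.68 -0.02  1.66  0.7   0.56] dq 0.07 0.0000
5 [ 0.396 -0.007  0.173] 0 [-0.5   0.63 -0.03  1.74  0.65  0.5 ] dq 0.08 0.0000
6 [ 0.367 -0.035  0.202] 0 [-0.57  0.59 -0.03  1.82  0.59  0.44] dq 0.08 0.0000
7 [ 0.338 -0.063  0.232] 0 [-0.65  0.55 -0.02  1.9   0.53  0.38] dq 0.08 0.0000
8 [ 0.32 -0.08  0.25] 0 [-0.7   0.53 -0.01  1.95  0.5   0.35] dq 0.05 0.0000
9 [ 0.287 -0.117  0.241] 0 [-0.79  0.54 -0.01  1.96  0.42  0.28] dq 0.1 0.0000
10 [ 0.255 -0.154  0.233] 0 [-0.89  0.57 -0.    1.97  0.34  0.22] dq 0.1 0.0000
11 [ 0.222 -0.191  0.224] 0 [-0.98  0.6   0.02  1.98  0.26  0.17] dq 0.09 0.0000
12 [ 0.19  -0.228  0.215] 0 [-1.07  0.63  0.06  1.99  0.19  0.12] dq 0.09 0.0000
13 [ 0.17 -0.25  0.21] 0 [-1.12  0.66  0.09  2.    0.15  0.09] dq 0.05 0.0000
[-1.
[... 1552 characters left out ...]

12 [ 0.21 -0.21  0.21] 0 [-1.02  0.63  0.04  1.97  0.23  0.15] dq 0.04 0.0000
[-1.02  0.63  0.04  1.97  0.23  0.15] 2.1486596013816513e-08
0 [(1.1, 28, 44.6, 104, [0.33, -0.37, 0.21]), (0.8, 28, 44.8, 104, [0.3, -0.31, 0.28])]
1 [(1.1, -28, 33.7, 83, [0.44, -0.47, 0.22]), (0.8, -28, 33.8, 83, [0.41, -0.41, 0.29])]
2 [(0.8, 28, 21.7, 56, [0.48, -0.46, 0.38]), (0.5, 28, 21.9, 58, [0.45, -0.43, 0.4])]
3 [(0.5, -28, 27.0, 26, [0.48, -0.48, 0.47]), (0.8, -28, 27.6, 22, [0.53, -0.54, 0.39])]
[(1.1, 28, 44.6, 104, [0.33, -0.37, 0.21]), (1.1, -28, 33.7, 83, [0.44, -0.47, 0.22]), (1.1, 28, 22.0, 59, [0.5, -0.53, 0.26]), (0.5, -28, 27.0, 26, [0.48, -0.48, 0.47])] [-0.98  0.7   1.27  2.08  0.47  0.52]
```

```bash
python3 - <<'E'
from simc import *
P,M,q=cur()
end=np.array([.08,-.28,.21]);print((M.T@(end-P)/.05).round(2))
ret=P-M[:,2]*.13+np.array([0,0,.02]); via=np.array([.32,-.08,.25]);print((M.T@(ret-P)/.05).round(2),(M.T@(via-P)/.05).round(2))
E
```

```text
[-0.32 -8.98 -7.48]
[ 0.34  0.   -2.81] [ 1.7  -3.27 -5.76]
```

move_arm(
  motion=[
    [85,[0.1,0,-0.9],0],
    [85,[0.2,0,-1.9],0],
    [85,[0.34,0,-2.8],0],
    [85,[1.7,-3.3,-5.8],0],
    [85,[1.7,-3.3,-5.8],0],
    [85,[1.7,-3.3,-5.8],0],
    [85,[1.7,-3.3,-5.8],0],
    [85,[1.7,-3.3,-5.8],0],
    [85,[-0.28,-7.08,-7.4],0],
    [85,[-0.28,-7.08,-7.4],0],
  ],
)

```text
clock: 22.45
eef_pos: [0.2526, -0.157, 0.2333]
tool_rot: [0.528, 0.701, 0.29, -0.382]
ft_force: [1.3, -0.8, -0.9]
grip_width: 0.0852
```

```bash
python3 - <<'E'
from simc import *
st()
P,M,q=cur()
end=np.array([.08,-.28,.21]);print((M.T@(end-P)/.05).round(2))
s=snap('scene','o_scene.png'); d=snap('side','o_side.png')
E
```

```text
t 22.45 q [-0.8964  0.5651  0.0011  1.9701  0.3332  0.2201] v [-0.9619  0.2656  0.1025  0.068  -0.7765 -0.5807]
p [ 0.2526 -0.157   0.2333] r 0.2974 zdir [-0.229   0.8103 -0.5394] dip 32.6 x [-0.1501  0.5181  0.842 ] y [0.9618 0.2738 0.0029] F [ 1.3392 -0.7659 -0.8621] w 0.0852
[-1.15 -4.   -0.95]
```

View pics/o_scene.png

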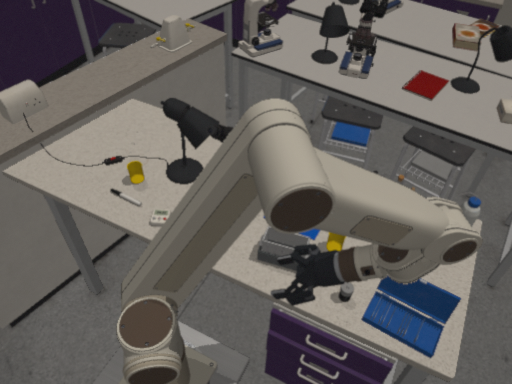

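View pics/o_side.png

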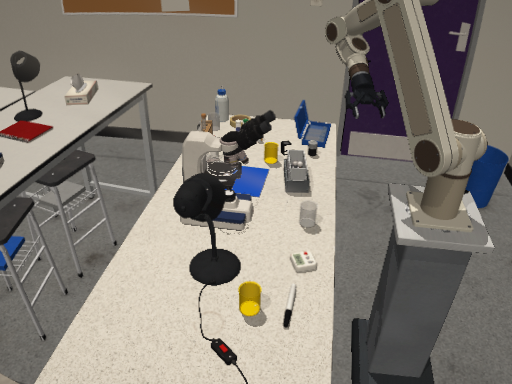

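```bash
cat > s3.py <<'E'
from simc import *
import sys
def pull(q,a,azp):
    P,M=fk(q); v=np.array([np.cos(azp)*np.sin(a),np.sin(azp)*np.sin(a),np.cos(a)]); return (M.T@v*100).round(0)
def beam(q,depth,first=None,width=4,As=(.5,.9),D=(-.6,0,.6),NR=(10,)):
    B=[(99,[],q)]
    for k in range(depth):
        nb=[]
        for _,p,x in B:
            for a in As:
              for da in D:
                for ro in (28,-28):
                  if not(-3.0<x[5]+np.radians(ro*3.0)<3.0): continue
                  for n in (NR if k==depth-1 else (10,)):
                    if k==0 and first is not None:
                        P,M=fk(x); pr=pull(x,a,x[0]+da); rows=[(first,0)]*5+[(pr,ro)]*5
                    else:
                        pr=pull(x,a,x[0]+da); rows=[(pr*0,ro)]*(10-n)+[(pr,ro)]*n
                    y=call(x,rows,.62); t=tilt(y)
                    nb.append((t[0],p+[(a,da,ro,n,pr.tolist(),round(float(t[0]),1),round(float(t[1])),fk(y)[0].round(2).tolist())],y))
        nb.sort(key=lambda v:v[0]); B=nb[:width]
        print(k,flush=True)
        for b in B[:3]: print('  ',b[1][-1])
    return B
E
python3 - <<'E'
from s3 import *
P,M,q=cur()
B=beam(q,4,first=np.array([-1.2,-4.0,-1.0]),width=2)
for s in B[0][1]: print(s)
E
```

```text
0
   (0.9, -0.6, -28, 10, [11.0, -16.0, -98.0], 51.3, 105, [0.07, -0.37, 0.25])
   (0.9, -0.6, 28, 10, [11.0, -16.0, -98.0], 51.4, 107, [0.07, -0.37, 0.25])
1
   (0.9, 0, -28, 10, [-3.0, -3.0, -100.0], 36.4, 101, [0.1, -0.48, 0.26])
   (0.9, 0, -28, 10, [2.0, -3.0, -100.0], 36.5, 99, [0.1, -0.48, 0.25])
2
   (0.9, 0, 28, 10, [16.0, -21.0, -97.0], 20.7, 111, [0.11, -0.59, 0.29])
   (0.9, 0, 28, 10, [-19.0, -18.0, -97.0], 20.8, 114, [0.12, -0.59, 0.29])
3
   (0.5, 0, -28, 10, [-15.0, 4.0, -99.0], 4.4, 99, [0.11, -0.59, 0.43])
   (0.5, 0, -28, 10, [-7.0, -14.0, -99.0], 4.7, 83, [0.12, -0.59, 0.43])
(0.9, -0.6, 28, 10, [11.0, -16.0, -98.0], 51.4, 107, [0.07, -0.37, 0.25])
(0.9, 0, -28, 10, [-3.0, -3.0, -100.0], 36.4, 101, [0.1, -0.48, 0.26])
(0.9, 0, 28, 10, [-19.0, -18.0, -97.0], 20.8, 114, [0.12, -0.59, 0.29])
(0.5, 0, -28, 10, [-15.0, 4.0, -99.0], 4.4, 99, [0.11, -0.59, 0.43])
```

move_arm(
  motion=[
    [85,[-1.2,-4.0,-1.0],0],
    [85,[-1.2,-4.0,-1.0],0],
    [85,[-1.2,-4.0,-1.0],0],
    [85,[-1.2,-4.0,-1.0],0],
    [85,[-1.2,-4.0,-1.0],0],
    [85,[11,-16,-98],28],
    [85,[11,-16,-98],28],
    [85,[11,-16,-98],28],
    [85,[11,-16,-98],28],
    [85,[11,-16,-98],28],
  ],
)

```text
clock: 23.55
eef_pos: [0.0789, -0.3765, 0.2467]
tool_rot: [0.77, 0.472, 0.108, -0.416]
ft_force: [0.0, -0.3, -0.9]
grip_width: 0.085
```

```bash
python3 - <<'E'
from s3 import *
st()
P,M,q=cur();print(tilt(q))
B=beam(q,3,width=2)
for s in B[0][1]: print(s)
E
```

```text
t 23.55 q [-1.3301  0.714   0.4048  2.1492 -0.0433  0.7312] v [-0.0484  0.0348  0.3227  0.0002 -0.1098  1.4384]
p [ 0.0789 -0.3765  0.2467] r 0.3847 zdir [-0.2267  0.7421 -0.6307] dip 39.1 x [0.5305 0.6372 0.559 ] y [ 0.8168 -0.2079 -0.5382] F [ 0.0154 -0.2561 -0.8507] w 0.0850
(np.float64(50.89527708812542), np.float64(106.98982957522033))
0
   (0.9, 0, -28, 10, [-4.0, -2.0, -100.0], 35.9, 101, [0.11, -0.49, 0.26])
   (0.9, -0.6, -28, 10, [-27.0, -41.0, -87.0], 36.7, 107, [-0.09, -0.49, 0.27])
1
   (0.9, 0, -28, 10, [2.0, -35.0, -94.0], 20.3, 115, [-0.12, -0.61, 0.31])
   (0.9, 0, 28, 10, [-20.0, -19.0, -96.0], 20.3, 114, [0.12, -0.59, 0.29])
2
   (0.5, 0, -28, 10, [-16.0, 5.0, -99.0], 3.9, 97, [0.12, -0.59, 0.43])
   (0.5, -0.6, -28, 10, [-27.0, -20.0, -94.0], 4.6, 124, [0.01, -0.59, 0.44])
(0.9, 0, -28, 10, [-4.0, -2.0, -100.0], 35.9, 101, [0.11, -0.49, 0.26])
(0.9, 0, 28, 10, [-20.0, -19.0, -96.0], 20.3, 114, [0.12, -0.59, 0.29])
(0.5, 0, -28, 10, [-16.0, 5.0, -99.0], 3.9, 97, [0.12, -0.59, 0.43])
```

Real behaviour matches my simulation, so I continue.

move_arm(
  motion=[
    [85,[-4,-2,-100],-28],
    [85,[-4,-2,-100],-28],
    [85,[-4,-2,-100],-28],
    [85,[-4,-2,-100],-28],
    [85,[-4,-2,-100],-28],
    [85,[-4,-2,-100],-28],
    [85,[-4,-2,-100],-28],
    [85,[-4,-2,-100],-28],
    [85,[-4,-2,-100],-28],
    [85,[-4,-2,-100],-28],
  ],
)

```text
clock: 24.55
eef_pos: [0.1099, -0.4931, 0.2555]
tool_rot: [0.264, 0.916, 0.269, -0.135]
ft_force: [0.1, 0.2, 0.4]
grip_width: 0.0851
```

```bash
python3 - <<'E'
from s3 import *
st()
P,M,q=cur();print(tilt(q))
B=beam(q,2,width=2,D=(-.6,-.3,0,.3,.6),As=(.5,.7,.9),NR=(7,8,9,10))
for s in B[0][1]: print(s)
E
```

```text
t 24.55 q [-1.3604  0.7783  0.7449  2.1493  0.015  -0.803 ] v [-0.0341  0.0888  0.2505 -0.0004  0.1075 -1.4813]
p [ 0.1099 -0.4931  0.2555] r 0.5052 zdir [-0.1053  0.5648 -0.8185] dip 54.9 x [-0.8236  0.4118  0.3901] y [0.5574 0.7151 0.4218] F [0.0718 0.156  0.3936] w 0.0851
(np.float64(35.0683326957837), np.float64(100.5616895101128))
0
   (0.9, 0.3, 28, 10, [-35.0, -1.0, -94.0], 19.1, 109, [0.22, -0.57, 0.3])
   (0.7, 0.3, 28, 10, [-19.0, 10.0, -98.0], 19.1, 109, [0.19, -0.52, 0.34])
1
   (0.7, 0.6, 28, 10, [10.0, 44.0, -89.0], 3.7, 137, [0.36, -0.53, 0.4])
   (0.7, 0.6, 28, 10, [10.0, 43.0, -90.0], 3.8, 141, [0.34, -0.51, 0.43])
(0.9, 0.3, 28, 10, [-35.0, -1.0, -94.0], 19.1, 109, [0.22, -0.57, 0.3])
(0.7, 0.6, 28, 10, [10.0, 44.0, -89.0], 3.7, 137, [0.36, -0.53, 0.4])
```

move_arm(
  motion=[
    [85,[-19,10,-98],28],
    [85,[-19,10,-98],28],
    [85,[-19,10,-98],28],
    [85,[-19,10,-98],28],
    [85,[-19,10,-98],28],
    [85,[-19,10,-98],28],
    [85,[-19,10,-98],28],
    [85,[-19,10,-98],28],
    [85,[-19,10,-98],28],
    [85,[-19,10,-98],28],
  ],
)

```text
clock: 25.55
eef_pos: [0.196, -0.5313, 0.3411]
tool_rot: [0.844, 0.512, 0.03, -0.157]
ft_force: [-0.3, 0.5, 0.0]
grip_width: 0.0853
```

```bash
python3 - <<'E'
from s3 import *
st()
P,M,q=cur();print(tilt(q))
B=beam(q,1,width=6,D=(-.6,-.3,0,.3,.6,.9),As=(.3,.5,.7,.9),NR=(8,9,10))
for b in B: print(b[1][0],b[2].round(2))
E
```

```text
t 25.55 q [-1.2169  0.7     0.9573  2.1495 -0.0009  0.8333] v [ 0.1211 -0.009   0.1548 -0.0009 -0.0768  1.5668]
p [ 0.196  -0.5313  0.3411] r 0.5663 zdir [-0.1104  0.296  -0.9488] dip 71.6 x [0.4731 0.8552 0.2118] y [ 0.8741 -0.4255 -0.2344] F [-0.3387  0.5158  0.0044] w 0.0853
(np.float64(18.418300640595167), np.float64(110.44584032116892))
0
   (0.7, -0.6, -28, 10, [-45.0, -5.0, -89.0], 3.3, 70, [0.07, -0.62, 0.43])
   (0.7, 0.6, 28, 10, [9.0, 44.0, -89.0], 3.4, 152, [0.34, -0.52, 0.43])
   (0.5, 0.9, 28, 10, [27.0, 26.0, -93.0], 3.5, 140, [0.33, -0.44, 0.47])
(0.7, -0.6, -28, 10, [-45.0, -5.0, -89.0], 3.3, 70, [0.07, -0.62, 0.43]) [-1.46  0.67  1.2   2.15  0.02 -0.9 ]
(0.7, 0.6, 28, 10, [9.0, 44.0, -89.0], 3.4, 152, [0.34, -0.52, 0.43]) [-0.97  0.67  1.2   2.15 -0.03  2.57]
(0.5, 0.9, 28, 10, [27.0, 26.0, -93.0], 3.5, 140, [0.33, -0.44, 0.47]) [-0.93  0.5   1.02  2.15 -0.01  2.61]
(0.7, 0.9, 28, 10, [28.0, 44.0, -85.0], 3.5, 126, [0.39, -0.46, 0.44]) [-0.87  0.62  1.14  2.15  0.    2.67]
(0.5, -0.6, -28, 10, [-27.0, -11.0, -96.0], 3.6, 63, [0.09, -0.56, 0.46]) [-1.43  0.54  1.07  2.15  0.04 -0.86]
(0.5, 0.6, 28, 10, [13.0, 25.0, -96.0], 3.7, 159, [0.29, -0.49, 0.46]) [-1.01  0.54  1.07  2.15 -0.04  2.52]
```

move_arm(
  motion=[
    [85,[27,26,-93],28],
    [85,[27,26,-93],28],
    [85,[27,26,-93],28],
    [85,[27,26,-93],28],
    [85,[27,26,-93],28],
    [85,[27,26,-93],28],
    [85,[27,26,-93],28],
    [85,[27,26,-93],28],
    [85,[27,26,-93],28],
    [85,[27,26,-93],28],
  ],
)

```text
clock: 26.55
eef_pos: [0.3288, -0.4473, 0.4712]
tool_rot: [0.98, -0.196, -0.024, -0.01]
ft_force: [-0.4, -0.1, 0.5]
grip_width: 0.0849
```

```bash
python3 - <<'E'
from s3 import *
st()
P,M,q=cur();print(tilt(q))
# roll so that tool y along sieve x (az 9)
xs=np.array([np.cos(np.radians(9)),np.sin(np.radians(9)),0])
for s in (1,-1): print('roll units',np.degrees(np.arctan2(-s*(xs@M[:,0]),s*(xs@M[:,1])))/6)
T=np.array([.484,-.105,.25]);print((M.T@(T-P)/.05).round(2))
s=snap('scene','p_scene.png',(230,190,380,302),5)
E
```

```text
t 26.55 q [-0.9271  0.5112  1.0408  2.1497 -0.0181  2.6106] v [ 0.2601 -0.0706  0.0831 -0.0016 -0.0755  1.7142]
p [ 0.3288 -0.4473  0.4712] r 0.5551 zdir [-0.044   0.0285 -0.9986] dip 87.0 x [ 0.9216 -0.3846 -0.0516] y [-0.3856 -0.9226 -0.0094] F [-0.3619 -0.1354  0.5216] w 0.0849
(np.float64(3.008144951967895), np.float64(147.06642636197486))
roll units -20.284309587386755
roll units 9.715690412613245
[ 0.46 -7.47  4.48]
```

View pics/p_scene.png

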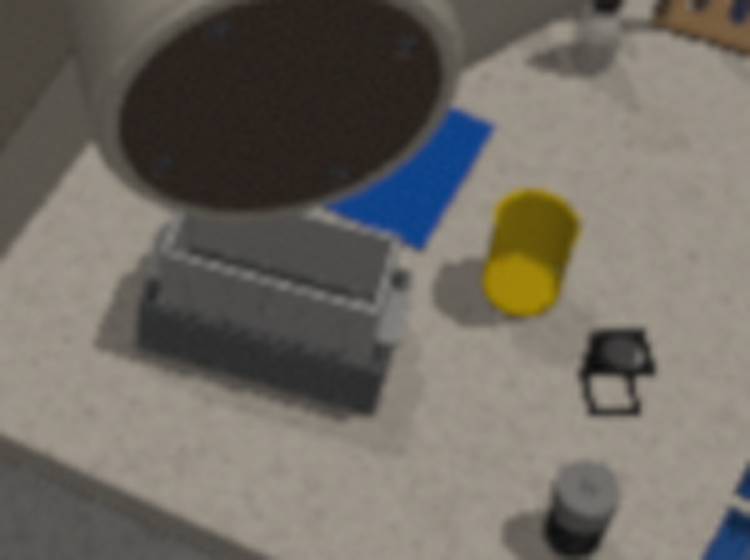

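move_arm(
  motion=[
    [85,[0.4,-7.4,4.3],-20.3],
    [85,[0.4,-7.4,4.3],-20.3],
    [85,[0.4,-7.4,4.3],-20.3],
    [85,[0.4,-7.4,4.3],-20.3],
    [85,[0.4,-7.4,4.3],-20.3],
    [85,[0.4,-7.4,4.3],-20.3],
    [85,[0.4,-7.4,4.3],-20.3],
    [85,[0.4,-7.4,4.3],-20.3],
    [85,[0.4,-7.4,4.3],-20.3],
    [85,[0.4,-7.4,4.3],-20.3],
  ],
)

```text
clock: 27.6
eef_pos: [0.4764, -0.1042, 0.255]
tool_rot: [0.849, 0.528, -0.013, -0.027]
ft_force: [-0.4, -1.1, 0.1]
grip_width: 0.085
```

```bash
python3 - <<'E'
from s3 import *
st()
P,M,q=cur();print(tilt(q))
xs=np.array([np.cos(np.radians(9)),np.sin(np.radians(9)),0])
for s in (1,-1): print('roll units',np.degrees(np.arctan2(-s*(xs@M[:,0]),s*(xs@M[:,1])))/6)
T=np.array([.484,-.105,.2]);print((M.T@(T-P)/.05).round(2))
E
```

```text
t 27.60 q [-0.2274  0.2535  0.0815  1.456   0.0195  1.8002] v [-0.0527 -0.0218  0.0439  0.0372 -0.0319 -1.5149]
p [ 0.4764 -0.1042  0.255 ] r 0.4876 zdir [-0.0512  0.0318 -0.9982] dip 86.5 x [0.4417 0.8972 0.006 ] y [ 0.8957 -0.4406 -0.06  ] F [-0.3516 -1.1022  0.1472] w 0.0850
(np.float64(3.458122842665942), np.float64(148.1374072599401))
roll units -5.875532083258128
roll units 24.124467916741875
[0.05 0.21 1.09]
```

move_arm(
  motion=[
    [85,[0.05,0.2,0.2],-1.4],
    [85,[0.05,0.2,0.4],-2.8],
    [85,[0.05,0.2,0.6],-4.2],
    [85,[0.05,0.2,0.8],-5.6],
    [85,[0.05,0.2,0.8],-5.9],
    [85,[0.05,0.2,0.8],-5.9],
    [85,[0.05,0.2,0.8],-5.9],
    [85,[0.05,0.2,0.8],-5.9],
    [85,[0.05,0.2,0.8],-5.9],
    [85,[0.05,0.2,0.8],-5.9],
  ],
)

```text
clock: 28.6
eef_pos: [0.4856, -0.1099, 0.2177]
tool_rot: [0.654, 0.756, -0.004, -0.026]
ft_force: [-0.1, -0.2, 0.4]
grip_width: 0.0848
```

```bash
python3 - <<'E'
from pour import *
st()
c=snap('wrist','q_wrist.png')
print(proj(c,SC+np.array([[.03,.0665,.09],[.03,-.0665,.09],[-.03,-.0665,.09],[-.03,.0665,.09]])@RS.T))
E
```

```text
t 28.60 q [-0.2332  0.2831  0.0247  1.3628  0.0175  1.192 ] v [-0.0021  0.0011 -0.0009  0.0007 -0.0023  0.0015]
p [ 0.4856 -0.1099  0.2177] r 0.4979 zdir [-0.045   0.0287 -0.9986] dip 86.9 x [-0.1439  0.989   0.0349] y [ 0.9886  0.1452 -0.0404] F [-0.0773 -0.1756  0.3578] w 0.0848
[[293.1022 103.9425]
 [290.6293 244.1635]
 [229.8564 243.7999]
 [225.2134 104.7996]]
```

View pics/q_wrist.png

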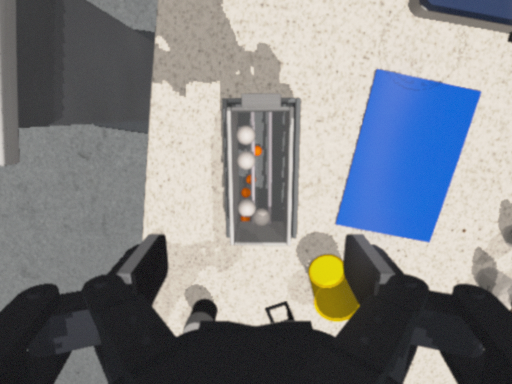

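```bash
python3 - <<'E'
import cv2
s=cv2.imread('pics/q_wrist.png')[88:252,205:315]; cv2.imwrite('pics/q2.png',cv2.resize(s,None,fx=3.6,fy=3.6,interpolation=cv2.INTER_CUBIC))
E
```

```text
(no output)
```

View pics/q2.png

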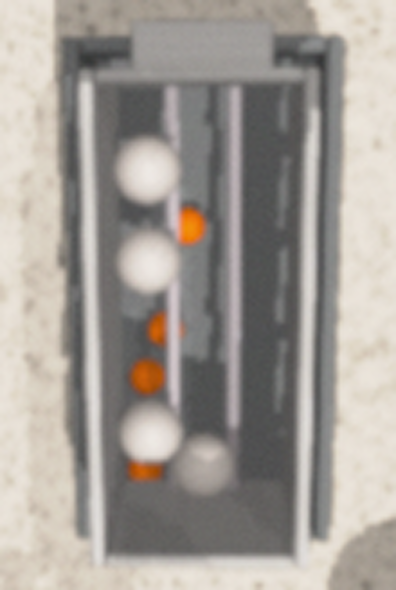

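```bash
python3 - <<'E'
from pour import *
P,M,q=cur()
for z in (.1,.05): print((M.T@(np.array([.4855,-.1065,z])-P)/.05).round(2))
E
```

```text
[-0.01  0.1   2.35]
[-0.05  0.14  3.35]
```

move_arm(
  motion=[
    [85,[0,0.05,0.8],0],
    [85,[0,0.1,1.6],0],
    [85,[-0.01,0.1,2.3],0],
    [85,[-0.03,0.12,2.9],0],
    [85,[-0.05,0.14,3.3],0],
    [85,[-0.05,0.14,3.35],0],
    [40,[-0.05,0.14,3.35],0],
    [40,[-0.05,0.14,3.35],0],
    [40,[-0.05,0.14,3.35],0],
    [40,[-0.05,0.14,3.35],0],
  ],
)

```text
clock: 29.65
eef_pos: [0.4865, -0.1069, 0.0516]
tool_rot: [0.654, 0.756, -0.003, -0.025]
ft_force: [-1.3, -0.8, 5.6]
grip_width: 0.0597
```

```bash
python3 - <<'E'
from pour import *
st()
c=snap('wrist','r_wrist.png')
P,M,q=cur(); print((M.T@(np.array([0,0,.05]))/.05).round(3))
E
```

```text
t 29.65 q [-0.2271  0.4251 -0.2363  0.9567  0.0176  1.1983] v [ 0.0003  0.0003 -0.0009  0.0006 -0.0001  0.0009]
p [ 0.4865 -0.1069  0.0516] r 0.4981 zdir [-0.0421  0.0278 -0.9987] dip 87.1 x [-0.1438  0.989   0.0336] y [ 0.9887  0.145  -0.0376] F [-1.332  -0.7614  5.5591] w 0.0597
[ 0.034 -0.038 -0.999]
```

View pics/r_wrist.png

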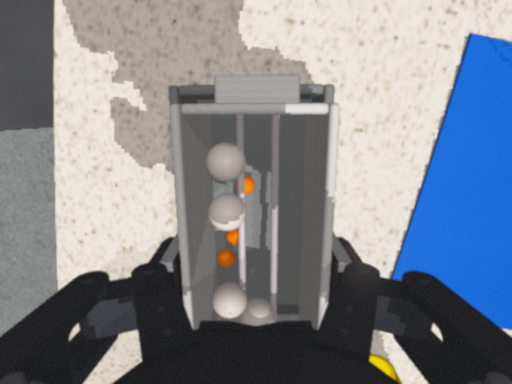

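move_arm(
  motion=[
    [40,[0,0,-0.06],0],
    [40,[0.01,-0.01,-0.18],0],
    [40,[0.01,-0.01,-0.35],0],
    [40,[0.02,-0.02,-0.55],0],
    [40,[0.03,-0.03,-0.78],0],
    [40,[0.03,-0.04,-1.0],0],
    [40,[0.04,-0.05,-1.25],0],
    [40,[0.05,-0.06,-1.5],0],
    [40,[0.06,-0.07,-1.7],0],
    [40,[0.06,-0.07,-1.8],0],
  ],
)

```text
clock: 30.7
eef_pos: [0.486, -0.1068, 0.1416]
tool_rot: [0.654, 0.756, -0.004, -0.026]
ft_force: [0.6, 0.2, -1.7]
grip_width: 0.0592
```

```bash
python3 - <<'E'
from pour import *
st()
c=snap('wrist','s_wrist.png')
d=snap('side','s_side.png',(250,120,350,240),5);s=snap('scene','s_scene.png',(230,190,350,280),6)
E
```

```text
t 30.70 q [-0.2271  0.3314 -0.1134  1.1745  0.0177  1.1981] v [-0.0042 -0.0237  0.0675  0.1068  0.0002 -0.0025]
p [ 0.486  -0.1068  0.1416] r 0.4976 zdir [-0.0433  0.0281 -0.9987] dip 87.0 x [-0.1439  0.989   0.0341] y [ 0.9886  0.1452 -0.0388] F [ 0.5614  0.2145 -1.7385] w 0.0592
```

View pics/s_wrist.png

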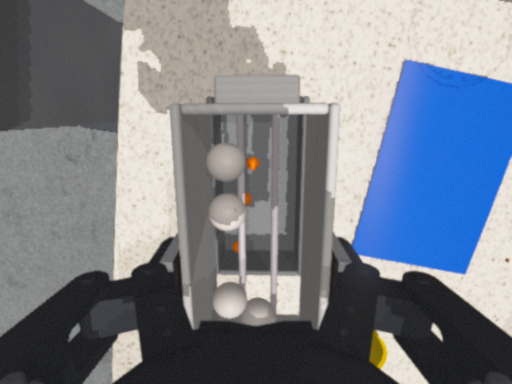

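View pics/s_side.png

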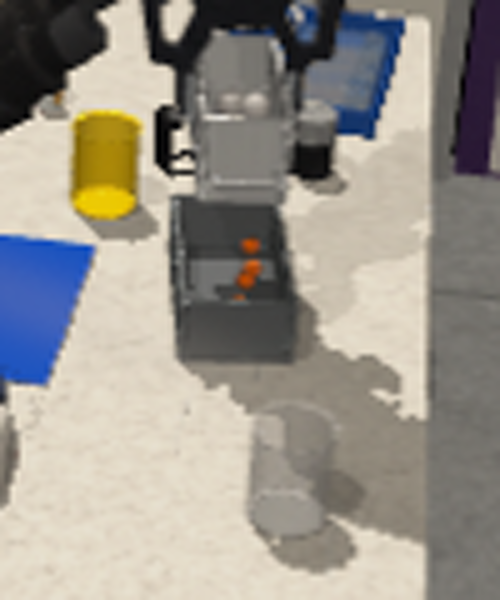

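View pics/s_scene.png

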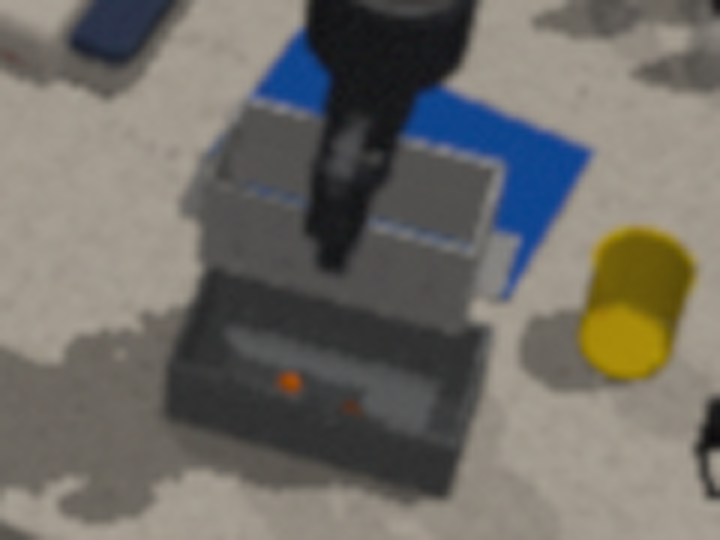

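move_arm(
  motion=[
    [40,[0,0.1,0],0],
    [40,[0.01,0.35,-0.01],0.1],
    [40,[0.02,0.75,-0.03],0.3],
    [40,[0.04,1.25,-0.05],0.6],
    [40,[0.05,1.8,-0.07],0.9],
    [40,[0.06,2.35,-0.09],1.2],
    [40,[0.07,2.8,-0.11],1.5],
    [40,[0.08,3.15,-0.12],1.7],
    [40,[0.09,3.35,-0.13],1.8],
    [40,[0.09,3.4,-0.13],1.8],
  ],
)

```text
clock: 31.85
eef_pos: [0.6538, -0.0772, 0.1379]
tool_rot: [0.722, 0.692, -0.007, -0.027]
ft_force: [0.8, -0.4, -2.7]
grip_width: 0.0596
```

```bash
python3 - <<'E'
from pour import *
st()
c=snap('wrist','t_wrist.png'); s=snap('scene','t_scene.png',(230,170,350,260),6);d=snap('side','t_side.png',(200,100,350,220),5)
P,M,q=cur()
print('yaw jaw',np.degrees(np.arctan2(M[1,1],M[0,1])))
for z in (.06,.0275): print((M.T@(np.array([.6535,-.078,z])-P)/.05).round(3))
# mat corners predicted in wrist
a=-.0312;Rz=R.from_rotvec([0,0,a]).as_matrix();print(proj(c,np.array([.6532,-.0776,.003])+np.array([[.0625,.095,0],[.0625,-.095,0],[-.0625,-.095,0],[-.0625,.095,0]])@Rz.T).round(0))
E
```

```text
t 31.85 q [-0.128   0.6488  0.3924  1.3647  0.0227  1.4849] v [ 0.0013  0.0281  0.0519  0.0437 -0.0052 -0.0014]
p [ 0.6538 -0.0772  0.1379] r 0.6584 zdir [-0.047   0.029  -0.9985] dip 86.8 x [0.0433 0.9987 0.0269] y [ 0.998  -0.042  -0.0482] F [ 0.7713 -0.4364 -2.6643] w 0.0596
yaw jaw -2.4388141385251463
[-0.048  0.098  1.572]
[-0.065  0.129  2.221]
[[331.  76.]
 [322. 271.]
 [202. 269.]
 [191.  78.]]
```

View pics/t_wrist.png

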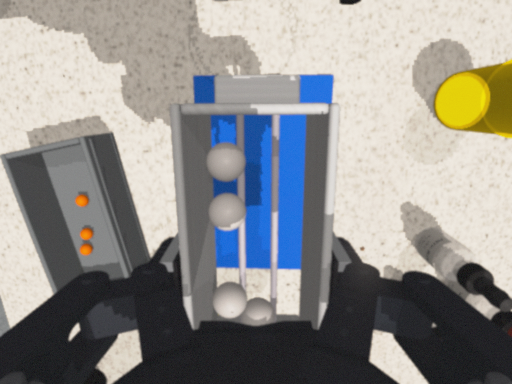

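View pics/t_scene.png

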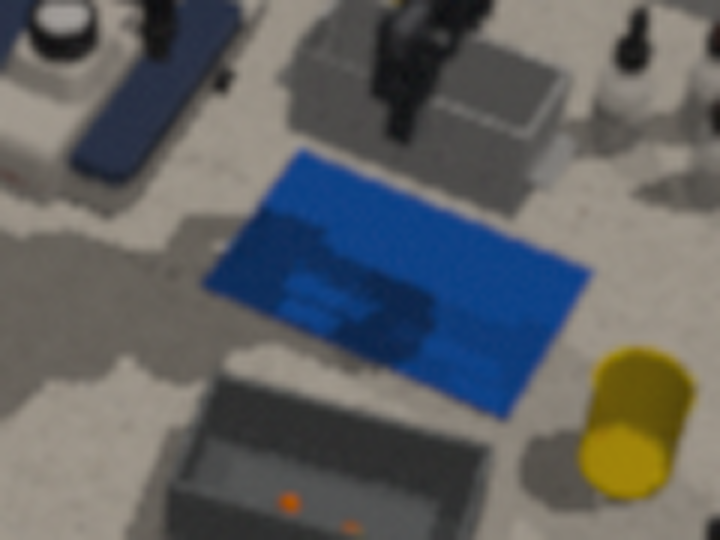

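move_arm(
  motion=[
    [40,[-0.01,0.01,0.15],0],
    [40,[-0.01,0.03,0.5],0],
    [40,[-0.03,0.06,1.0],0],
    [40,[-0.05,0.09,1.45],0],
    [40,[-0.06,0.12,1.8],0],
    [40,[-0.06,0.13,2.0],0],
    [40,[-0.06,0.13,2.12],0],
    [40,[-0.06,0.13,2.19],0],
    [40,[-0.06,0.13,2.23],0],
    [40,[-0.06,0.13,2.23],0],
  ],
)

```text
clock: 33.0
eef_pos: [0.6548, -0.0778, 0.0287]
tool_rot: [0.722, 0.691, -0.006, -0.026]
ft_force: [0.6, 0.3, -2.0]
grip_width: 0.0594
```

```bash
python3 - <<'E'
from pour import *
st()
s=snap('scene','u_scene.png',(230,160,350,250),6);d=snap('side','u_side.png',(200,100,320,220),5)
E
```

```text
t 33.00 q [-0.1287  0.7293  0.2439  1.133   0.0226  1.4849] v [-0.0012 -0.0033  0.0051  0.0056  0.0008  0.0006]
p [ 0.6548 -0.0778  0.0287] r 0.6594 zdir [-0.0442  0.0285 -0.9986] dip 87.0 x [0.0439 0.9987 0.0266] y [ 0.9981 -0.0427 -0.0454] F [ 0.6022  0.2851 -1.9677] w 0.0594
```

View pics/u_scene.png

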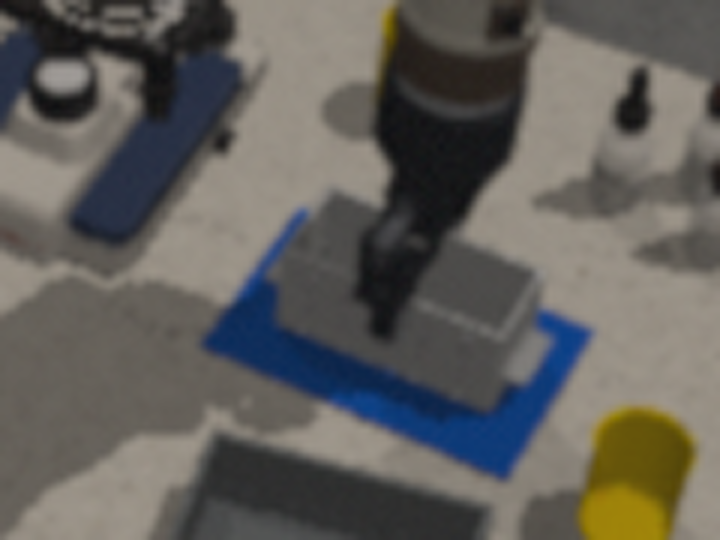

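View pics/u_side.png

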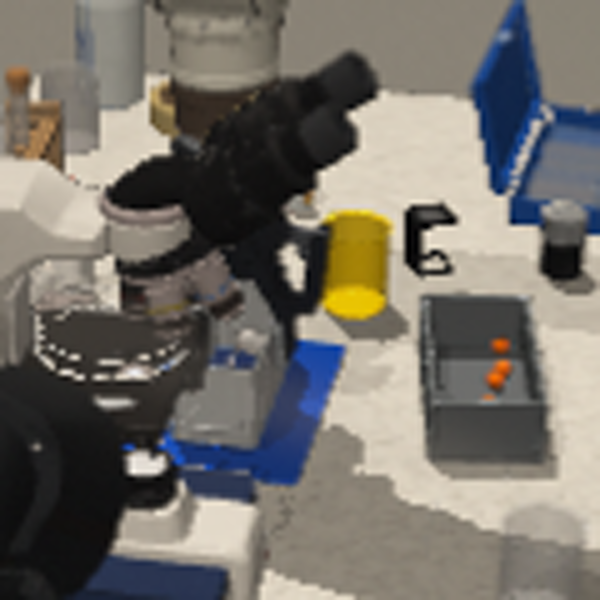

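move_arm(
  motion=[
    [40,[0,0,0.015],0],
    [40,[0,0,0.03],0],
    [40,[0,0,0.04],0],
    [40,[0,0,0.05],0],
    [40,[0,0,0.055],0],
    [40,[0,0,0.055],0],
    [40,[0,0,0.055],0],
    [40,[0,0,0.055],0],
    [40,[0,0,0.055],0],
    [40,[0,0,0.055],0],
  ],
)

```text
clock: 34.1
eef_pos: [0.6547, -0.078, 0.027]
tool_rot: [0.722, 0.691, -0.006, -0.025]
ft_force: [-2.7, -2.1, 5.4]
grip_width: 0.0595
```

```bash
python3 - <<'E'
from pour import *
st()
E
```

```text
t 34.10 q [-0.129   0.7303  0.2411  1.1287  0.0225  1.4846] v [-0.0006 -0.0003 -0.0003 -0.0011 -0.0007  0.001 ]
p [ 0.6547 -0.078   0.027 ] r 0.6593 zdir [-0.0438  0.0283 -0.9986] dip 87.0 x [0.0439 0.9987 0.0264] y [ 0.9981 -0.0427 -0.0449] F [-2.706  -2.0665  5.4278] w 0.0595
```

Contact is made, with Fz at +5.4 N. I release and then rise.

move_arm(
  motion=[
    [63,[0,0,0],0],
    [66,[0,0,0],0],
    [72,[0,0,0],0],
    [80,[0,0,0],0],
    [85,[0,0,0],0],
    [85,[0,0,0],0],
    [85,[0,0,-0.1],0],
    [85,[0.01,-0.02,-0.4],0],
    [85,[0.02,-0.04,-0.9],0],
    [85,[0.04,-0.06,-1.5],0],
  ],
)

```text
clock: 35.1
eef_pos: [0.6541, -0.0777, 0.1013]
tool_rot: [0.722, 0.691, -0.007, -0.027]
ft_force: [0.4, 0.2, 0.5]
grip_width: 0.0851
```

```bash
python3 - <<'E'
from pour import *
st()
c=snap('wrist','v_wrist.png')
E
```

```text
t 35.10 q [-0.1287  0.6713  0.3357  1.2855  0.0226  1.4851] v [ 0.002  -0.2276  0.4518  0.6472 -0.001   0.0043]
p [ 0.6541 -0.0777  0.1013] r 0.6587 zdir [-0.0469  0.0288 -0.9985] dip 86.8 x [0.0441 0.9987 0.0268] y [ 0.9979 -0.0428 -0.0481] F [0.3738 0.2369 0.5068] w 0.0851
```

View pics/v_wrist.png

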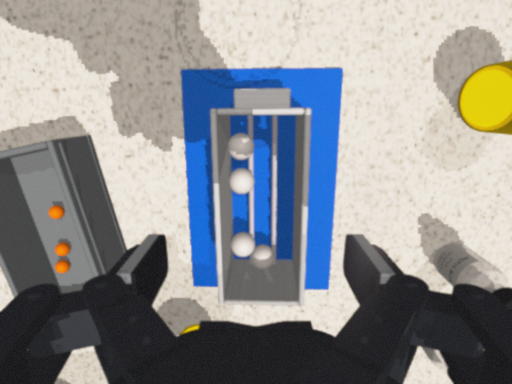

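move_arm(
  motion=[
    [85,[0.02,-0.02,-0.6],0],
    [85,[0.04,-0.05,-1.2],0],
    [85,[0.06,-0.1,-2],0],
    [85,[0.08,-0.13,-2.7],0],
    [85,[0.1,-0.16,-3.3],0],
    [85,[0.1,-0.16,-3.5],0],
    [85,[0.1,-0.16,-3.5],0],
    [85,[0.1,-0.16,-3.5],0],
    [85,[0.1,-0.16,-3.5],0],
    [85,[0.1,-0.16,-3.5],0],
  ],
)

```text
clock: 36.15
eef_pos: [0.6543, -0.0774, 0.2742]
tool_rot: [0.722, 0.691, -0.007, -0.027]
ft_force: [0.2, 0.2, -0.1]
grip_width: 0.085
```

```bash
python3 - <<'E'
from pour import *
st()
c=snap('wrist','w_wrist.png');snap('side','w_side.png',(180,100,360,330),2.6);s=snap('scene','w_scene.png',(100,140,380,310),2.8)
import pickle;pickle.dump({k:c[k] for k in('K','distortion','Rm','t')},open('w.pkl','wb'))
E
```

```text
t 36.15 q [-0.1281  0.6287  0.7075  1.7011  0.0226  1.4856] v [ 0.0001  0.0017  0.006   0.0019 -0.0013  0.0003]
p [ 0.6543 -0.0774  0.2742] r 0.6589 zdir [-0.0481  0.029  -0.9984] dip 86.8 x [0.0442 0.9987 0.0269] y [ 0.9979 -0.0428 -0.0493] F [ 0.1766  0.1645 -0.1116] w 0.0850
```

View pics/w_wrist.png

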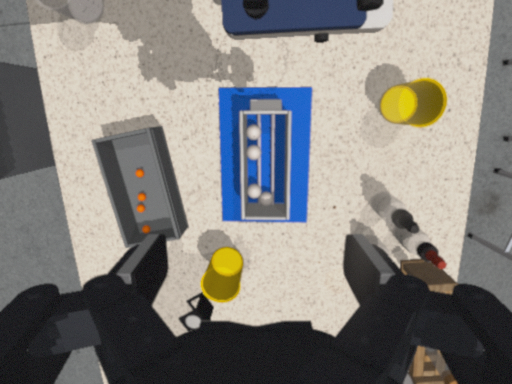

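View pics/w_side.png

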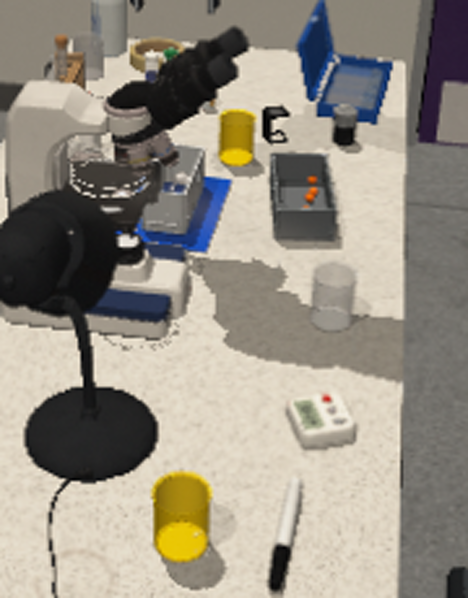

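View pics/w_scene.png

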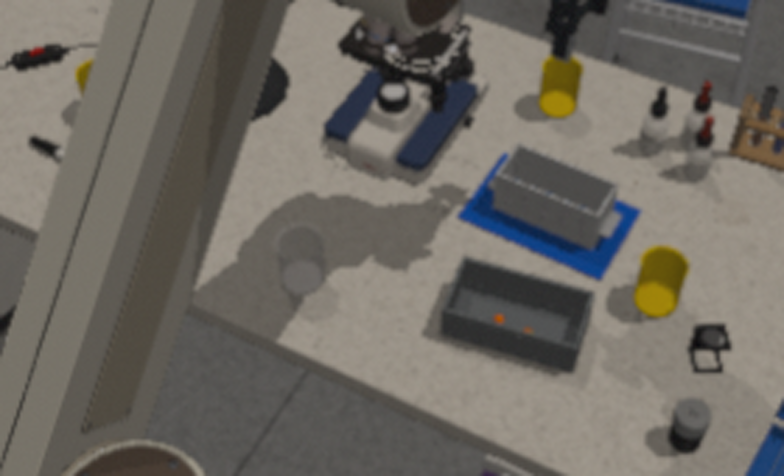

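```bash
python3 - <<'E'
from h import *
import pickle
c=pickle.load(open('w.pkl','rb'))
np.set_printoptions(precision=4,suppress=True)
s=np.array([onz(c,u,.065) for u in((240,111),(291,111),(291,219),(241,219))]);m=np.array([onz(c,u,.003) for u in((219,87),(311,88),(307,222),(222,221))])
print(s[:,:2],s.mean(0),m[:,:2],m.mean(0))
im=cv2.imread('pics/w_wrist.png');m=cv2.inRange(cv2.cvtColor(im,cv2.COLOR_BGR2HSV),(5,170,120),(16,255,255))
n,l,stt,ce=cv2.connectedComponentsWithStats(m);print([(ce[i].round(0),stt[i,4]) for i in range(1,n) if stt[i,4]>8])
E
```

```text
[[ 0.6296 -0.0112]
 [ 0.6881 -0.0137]
 [ 0.6863 -0.1446]
 [ 0.6236 -0.143 ]] [ 0.6569 -0.0781  0.065 ] [[ 0.597   0.0218]
 [ 0.7191  0.0149]
 [ 0.7134 -0.1728]
 [ 0.5879 -0.1681]] [ 0.6544 -0.076   0.003 ]
[(array([139., 173.]), np.int32(47)), (array([141., 197.]), np.int32(47)), (array([140., 208.]), np.int32(44)), (array([146., 229.]), np.int32(43))]
```

```bash
python3 -c "
from workcell import *
print(job_done()); print(get_obs()['clock'])"
```

```text
the job is handed in; nothing more can be done
None
the job is handed in; nothing more can be done
```

The job is done and handed in at about 36 s on the robot's clock, with nothing seen spilled or knocked over.

**What I did:**
- **Tilting the tool:** the moves only roll the tool about its own axis. I tilted it about 58° by pulling against joint limits while rolling.
- **Pouring:** I gripped the clear beaker that way, poured by rolling about 150° over the sieve, and stood the empty beaker back where it came from.
- **Moving the sieve:** I brought the tool back to within about 3° of vertical, lifted the sieve out of the bin, and set it on the mat and released it.

**What the last checks showed:**
- **Orange balls:** all four are in the bin, with wrist-picture centres at (139,173), (141,197), (140,208) and (146,229).
- **White balls:** all four are in the sieve.
- **Sieve position:** its centre measured about 3 mm from the mat's centre.
- **Beaker:** upright and empty on the bench.
- **Bystanders:** the timer, can and marker look unmoved. I judged that by eye from the pictures and did not measure them.
- **Force and contact:** the largest wrist force I read was about 8 N, when gripping the beaker, and the robot was touching nothing when I handed in.

No check failed. The only disagreement was a gripper reading of 51 mm on the 54 mm beaker, but the grip held throughout.

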